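# Rock the plumb gauge on the stud to its index and hold

### The job

Seat the aluminium stud block flat in the empty black alignment tray, ridge up, with its tab in the tray's notch, and let go of it. Then take the plumb angle gauge by its knob, rest the middle of its foot on the block's ridge and rock it until the swinging pointer settles on the index rider. Finish while still holding it there, gripped and at rest, its foot on the ridge and touching neither tray nor bench; leave the tape roll, lens tube and cuvette box alone.

Things in the scene. Friction and masses are not known exactly. Their poses are not given: they have to be found in the camera images.
- tray: Fixed shallow black tray on a thin base plate (140 x 100 x 3 mm). Outside 80 mm (x) x 56 mm (y), walls 5 mm thick, tops 12 mm above the bench, inner floor 70 x 46 mm and 4 mm above the bench. The middle of its +x wall has a notch 22 mm wide, down to the floor. Origin on the bench under its centre; z up. Place and yaw vary.
- tray_in (a point): Centre of the tray's inner floor, 4 mm above the bench.
- tray_notch (a point): Middle of the notch at floor level, 37.5 mm from the tray's centre along its +x.
- stud_block: Loose aluminium block on the bench, 64 mm (x) x 40 mm (y) x 38 mm high (0.2 to 0.45 kg), a steel half-round ridge along x on top, a tab at the foot of its +x end, a strip 4 mm high along the -y shoulder. Seated, it has 3 mm of play on every side. Origin: centre of the underside of the 64 x 40 body; z up. Grip across the 40 mm, 16 to 38 mm up, clear of the tray walls.
- stud_crown (a point): Middle of the ridge's crown line, 52 mm above the block's underside. The ridge is as long as the block, centred, of radius 14 mm, its axis 38 mm above the underside.
- stud_tab (a point): On the tab (14 mm wide in y, 10 mm high, sticking out 16 mm), 40 mm from the block's centre along its +x, at the level of the underside.
- gauge: Loose plumb angle gauge standing on the bench (0.25 to 0.5 kg), 138 mm high: foot 40 mm (x) x 76 mm (y) x 8 mm, white dial plate 76 mm wide facing +x, top bar 26 x 76 mm at 90 to 98 mm, then the knob. A pendulum pointer hangs before the dial. Origin: centre of the foot's underside; z up. On the ridge, its x axis lies along the ridge, either way round.
- gauge_foot (a point): Centre of the foot's underside (the gauge's origin).
- gauge_grip (a point): Centre of the square black knob (28 x 28 mm, 98 to 138 mm above the foot's underside), 122 mm above the underside: grip here from above, across either pair of faces.
- pointer (a joint): Swing of the pointer, rad, about an axis along the gauge's +x through (4, 0, 86) mm: 0 when it points along the gauge's -z, positive with its tip towards +y. It hangs plumb and settles in about 2 s: leaning the gauge's top towards its +y by an angle makes it read that angle.
- rider (a joint): Setting of the index rider (a small black wedge at the dial's lower edge pointing up at the pointer's tip), rad, same axis, zero and sign as the pointer. It lies 0.16 to 0.32 on the +y side, is stiff and stays as set.
- pointer_tip (a point): Tip of the pointer, 60 mm from its pivot.
- rider_tip (a point): Tip of the index rider, 60 mm from the same pivot: coincides with the pointer's tip when the pointer is on the mark.
- tape_roll: Bystander: roll of yellowish tape lying flat, 90 mm across, 24 mm high. Origin at the centre of its underside.
- lens_tube: Bystander: dark metal lens tube standing upright, 52 mm across, 60 mm high. Origin at the centre of its underside.
- cuvette_box: Bystander: flat blue plastic box 55 x 90 x 22 mm. Origin at the centre of its underside.
Mind the look-alikes: they are no part of the job. There is more than one size of the tray; the one meant has the size given above.

How it is judged:
By the outcome, as a careful person would: the job done as asked, in the order asked, and still so for the second after the job is handed in, while the arm keeps its last pose, push and grip.
It also fails if it takes over 54 s, if anything falls off the work surface, if the arm or the gripper's body presses on something with over 40 N, if the wrist force passes 120 N, or if a joint passes its speed limit or range.

### The arm

A 6-joint arm with a two-finger parallel gripper is mounted at the origin on the work surface. World frame = base frame: x ahead of the robot, y to its left, z up, the work surface at z = 0. Lengths are in m, angles in rad, forces in N, time in s.
With the tool pointing down it reaches from about 0.275 to 0.725 m from the base axis. Payload 5.6 kg.
Tool frame: the origin (TCP) lies between the finger pads; the fingertips stand 17 mm ahead of it and the grasp point (between the pads) lies 2 mm behind it; y points along the fingers, z is the direction in which the jaws open and shut, and the axes are right-handed (so a half turn about y gives the same grasp; the last joint's range is limited). The gripper opens to 85 mm and grips with 20 to 120 N. Pads are 22 mm wide; open, the fingers measure 114 mm over their backs; the gripper's body (76 mm by 85 mm) begins 54 mm behind the grasp point. The pads swing forward as they close: fully open they stand 13 mm farther back than shut.
Start: joints at [1.565, 0.255, 0.108, 0, -1.424, -0.285], TCP at [0.158, 0.527, 0.248] pointing down, gripper open.
Joint ranges: [-2.95, 2.95], [-1.21, 1.97], [-1.09, 1.5], [-2.87, 1.71], [-2.94, -0.07], [-3.05, 3.05]. Speed limits (rad/s): [2.57, 2.57, 3.14, 3.14, 3.14, 3.14].

### API

Orientations are given as a unit quaternion [x, y, z, w].
In Python, from plant import arm gives the robot as it stands.
- The arm moves only by the tool apply_moves, never from a script. Its argument "steps" is a list of rows, each an object of numbers: "dx", "dy", "dz": the shift along the world's x, y, z in m; "rx", "ry", "rz": the turn, a rotation vector about the world's x, y, z in degrees. A call has 1 to 8 rows; each row is the pose to reach, as a shift and turn from the pose commanded when the call began; what a row does not reach only later rows make up. A row lasts 1/8 s, in which the tool goes at most 62.5 mm and 10.7 degrees, less where a joint would pass 70% of its speed; a pose out of reach is approached as far as the arm can. A call with a gripper value outside its range is refused whole. "jaw" is the finger opening in m, from 0 to 0.0854, set as the call begins (left out, the last holds). The fingers move at their own pace and stop on an object; the grip force is fixed at half the most. Time passes only in rows, so rows that repeat a pose let the fingers close. It gives the time, the measured TCP pose, the force and the opening at its end, in the units of the state.
- arm.state(): the state, without advancing time (a new reading comes with each control period).
- arm.camera(name): name is "scene" or "top" or "wrist"; returns a dict with "color" (384x512x3 uint8, blue, green, red), "range_z" (384x512 float32, m along the optical axis (not along the pixel's ray), 0 where there is no reading), "fovy" (degrees; the focal length in pixels is half the picture's height over the tangent of half this angle, whatever the lens; pixels are square), "cx", "cy" (the principal point, pixels), "k1" (the pictures are not rectified: a ray, as slopes to the right and down, at radius r is drawn at 1 + k1 r^2 times it, then the intrinsics apply), "R" (3x3) and "t" (3): a world point X has camera coordinates R X + t; the wrist camera has in their place "tool_from_camera" (4x4, takes a point from camera to tool coordinates, whose origin is the TCP and whose axes are the tool frame's). Camera axes: x right, y down, z forward; pixel columns grow to the right and rows downward; lengths in m; the calibration is good to about 2 mm. A picture is of the moment at which its call begins: read the wrist's pose just before it.
- arm.finish_job(): hands the job in, once; it reports no verdict.
The state is a dict: "t": time; "q": joint angles; "joint_vel": joint speeds; "effort": joint torques, N m; "ee_pos": TCP position; "eef_rot": TCP orientation; "force": force on the tool from outside, world axes, zero at the start; "moment": the same for the moment, N m; "width": finger opening in m.
Only numpy, scipy, OpenCV 4.12 (cv2) and the standard library are available. Lean on these libraries where they do the work, as an engineer would, in place of code of your own. Each camera call takes 0.05 s, during which the arm holds its last target.

## Working session

There is one attempt and no reset: what is moved stays moved. The work goes in short steps, Python scripts to look and compute and a tool call to move; the robot and the scene stay as the last step left them, time stands still between calls to the robot, and variables do not carry over. Pictures are saved under pics/ and viewed, and the job is handed in when it is done.

Besides the shell and the picture viewer there is one more tool, called after ">>>" as name(argument=value, ...), one argument or row to a line, values as JSON. apply_moves: Moves the arm, as the interface text tells. Its arguments: {"type":"object","properties":{"steps":{"type":"array","items":{"type":"object","properties":{"dx":{"type":"number"},"dy":{"type":"number"},"dz":{"type":"number"},"rx":{"type":"number"},"ry":{"type":"number"},"rz":{"type":"number"}}}},"jaw":{"type":"number"}},"required":["steps"]}

```bash
ls; mkdir -p pics; cat > h.py <<'E'
import numpy as np, cv2
from plant import arm
from scipy.spatial.transform import Rotation as Ro
def cam(n):
    s=arm.state(); c=arm.camera(n)
    f=192/np.tan(np.radians(c['fovy'])/2)
    c['K']=np.array([[f,0,c['cx']],[0,f,c['cy']],[0,0,1]])
    if n=='wrist':
        T=np.eye(4);T[:3,:3]=Ro.from_quat(s['eef_rot']).as_matrix();T[:3,3]=s['ee_pos']
        T=T@np.array(c['tool_from_camera']); c['R']=T[:3,:3].T; c['t']=-c['R']@T[:3,3]
    c['R']=np.array(c['R']);c['t']=np.array(c['t'])
    return c
def slopes(c,uv):
    uv=np.atleast_2d(np.array(uv,float)); K=c['K']
    d=np.c_[(uv[:,0]-K[0,2])/K[0,0],(uv[:,1]-K[1,2])/K[1,1]]
    s=d.copy()
    for _ in range(20): s=d/(1+c['k1']*(s**2).sum(1,keepdims=True))
    return s
def ray(c,uv):
    s=slopes(c,uv); d=np.c_[s,np.ones(len(s))]@c['R']   # R^T d
    return -c['R'].T@c['t'], d
def onz(c,uv,z):
    o,d=ray(c,uv); return o+d*((z-o[2])/d[:,2])[:,None]
def proj(c,X):
    p=np.atleast_2d(X)@c['R'].T+c['t']; s=p[:,:2]/p[:,2:]; s=s*(1+c['k1']*(s**2).sum(1,keepdims=True))
    return s*[c['K'][0,0],c['K'][1,1]]+c['K'][:2,2]
def cloud(c):
    v,u=np.mgrid[0:384,0:512]; uv=np.c_[u.ravel(),v.ravel()]
    s=slopes(c,uv); z=c['range_z'].ravel()
    P=(np.c_[s,np.ones(len(s))]*z[:,None]-c['t'])@c['R']; P[z==0]=np.nan
    return P.reshape(384,512,3)
E
python3 - <<'E'
from h import *
import pickle
for n in ['scene','top','wrist']:
    c=cam(n); cv2.imwrite(f'pics/{n}0.png',c['color']); pickle.dump(c,open(f'{n}0.pkl','wb')); print(n,c['fovy'],c['k1'],-c['R'].T@c['t'])
print(arm.state())
E
```

```text
pics
scene 44.275873204590624 0.04871640180210371 [1.10814212 0.24038848 1.11659026]
top 44.38281962123401 -0.19625822180752792 [0.46017332 0.04046624 1.07561597]
wrist 71.05003117819591 0.00764674037570556 [0.23691621 0.50203496 0.3732438 ]
{'t': 0.15, 'q': array([ 1.56461987e+00,  2.55621014e-01,  1.07315523e-01, -3.00733923e-04,
       -1.42391679e+00, -2.84621502e-01]), 'joint_vel': array([-0.00134152, -0.00417234,  0.00539111,  0.00274705,  0.00071673,
        0.00024063]), 'effort': array([-4.86208064e-04, -3.86936867e+01,  2.38080865e+01,  5.36675647e+00,
       -4.58579467e-03, -1.02354338e-07]), 'ee_pos': array([0.1575528 , 0.52659541, 0.24761187]), 'eef_rot': array([-0.10243198, -0.6991292 ,  0.70015693,  0.10250036]), 'force': array([-0.03355962,  0.82607761,  0.12979289]), 'moment': array([-0.02078918,  0.03377109,  0.001884  ]), 'width': 0.08558651956367953}
```

View pics/scene0.png

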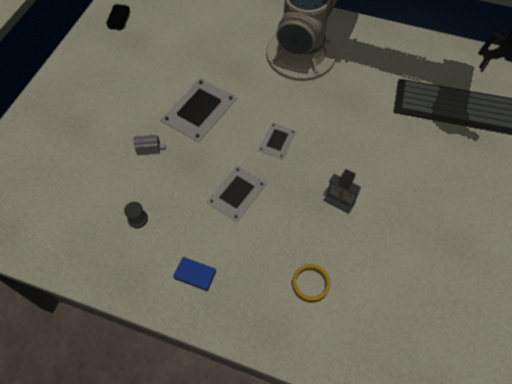

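View pics/top0.png

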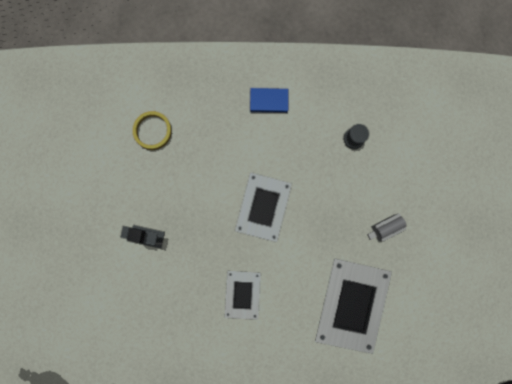

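View pics/wrist0.png

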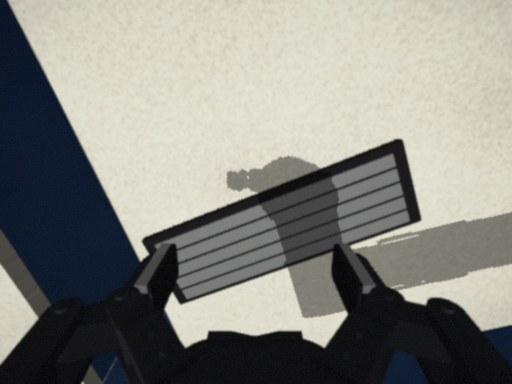

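The top view shows three trays at about (264,208), (243,295) and (354,307). The block is at (387,228) with its tab near (371,236), the gauge at (146,237), the tape roll at (152,131), the cuvette box at (269,100) and the lens tube at (357,136). I'll measure the trays next.

```bash
python3 - <<'E'
from h import *
import pickle
c=pickle.load(open('top0.pkl','rb')); im=c['color']; P=cloud(c)
g=cv2.cvtColor(im,cv2.COLOR_BGR2GRAY)
for (u,v),w in {(264,208):30,(243,295):28,(354,307):40}.items():
    for nm,m in (('dark',(g<70)),):
        mm=np.zeros_like(g); mm[v-w:v+w,u-w:u+w]=m[v-w:v+w,u-w:u+w]*255
        cs,_=cv2.findContours(mm,cv2.RETR_EXTERNAL,cv2.CHAIN_APPROX_NONE)
        k=max(cs,key=cv2.contourArea).reshape(-1,2)
        X=onz(c,k,0.012); r=cv2.minAreaRect((X[:,:2]*1000).astype(np.float32)); print(nm,(u,v),r)
print(P[208,264],P[307,354],P[295,243],P[228,387],P[237,146], P[237,135])
def crop(n,u,v,w,s):
    c=pickle.load(open(n+'0.pkl','rb'));i=c['color'][v-w:v+w,u-w:u+w]
    return cv2.resize(i,None,fx=s,fy=s,interpolation=cv2.INTER_CUBIC)
a=[crop('top',264,208,40,5),crop('top',387,228,40,5)]
b=[crop('top',146,237,40,5),crop('scene',340,190,40,5)]
i=np.vstack([np.hstack(a),np.hstack(b)]);cv2.imwrite('pics/crops1.png',cv2.resize(i,(600,600)))
E
```

```text
dark (264, 208) ((543.6422729492188, -12.568347930908203), (52.176246643066406, 76.0448226928711), 75.09799194335938)
dark (243, 295) ((344.4870910644531, 34.82435989379883), (38.31299591064453, 57.4737548828125), 86.56705474853516)
dark (354, 307) ((315.4052734375, -220.5157928466797), (78.83256530761719, 109.77023315429688), 76.67862701416016)
[ 0.54124792 -0.01460002  0.00231299] [ 0.31416879 -0.22043387  0.00817711] [0.34338061 0.03292132 0.00131608] [ 0.49319898 -0.28576976  0.05425228] [0.47227472 0.23566703 0.09995301] [0.47155473 0.25031172 0.13854175]
```

View pics/crops1.png

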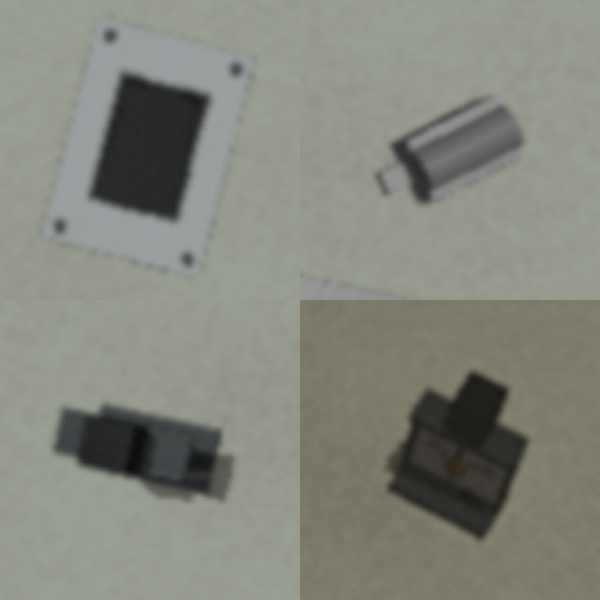

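The tray at (264,208) in the top view is the right size: 76x52 mm measured plus about a pixel, against 80x56 mm. The look-alikes measure 57x38 at (243,295) and 110x79 at (354,307). The notch side isn't visible yet, so I need a wrist view.

```bash
python3 - <<'E'
from h import *
import pickle
s=arm.state(); print(Ro.from_quat(s['eef_rot']).as_matrix().round(3))
c=pickle.load(open('wrist0.pkl','rb')); print(np.array(c['tool_from_camera']).round(3)); print(c['R'].round(3))
E
```

```text
[[-0.958 -0.    -0.287]
 [ 0.287 -0.001 -0.958]
 [-0.    -1.     0.001]]
[[ 0.     0.948  0.319 -0.083]
 [ 0.    -0.319  0.948 -0.126]
 [ 1.    -0.    -0.     0.001]
 [ 0.     0.     0.     1.   ]]
[[-0.287 -0.958  0.001]
 [-0.908  0.272  0.319]
 [-0.306  0.09  -0.948]]
```

The tool y axis points down, and the wrist camera sits 83 mm out on the tool −x side. I'll look at the gauge first, since it's on the way, then the tray and the block.

>>> apply_moves(
  steps=[
    {"dx":0.31,"dy":-0.28,"dz":0.03},
    {"dx":0.31,"dy":-0.28,"dz":0.03},
    {"dx":0.31,"dy":-0.28,"dz":0.03},
    {"dx":0.31,"dy":-0.28,"dz":0.03},
    {"dx":0.31,"dy":-0.28,"dz":0.03},
    {"dx":0.31,"dy":-0.28,"dz":0.03},
    {"dx":0.31,"dy":-0.28,"dz":0.03},
    {"dx":0.31,"dy":-0.28,"dz":0.03},
  ],
)

```text
$.steps[0]: bad value
```

```bash
python3 - <<'E'
from h import *
import pickle
c=cam('wrist'); cv2.imwrite('pics/w1.png',c['color']); pickle.dump(c,open('w1.pkl','wb'))
s=arm.state();print(s['t'],s['ee_pos'],s['joint_vel'].round(3))
E
```

```text
0.2 [0.15757104 0.52666208 0.24773331] [ 0.001 -0.002  0.003  0.001 -0.    -0.002]
```

View pics/w1.png

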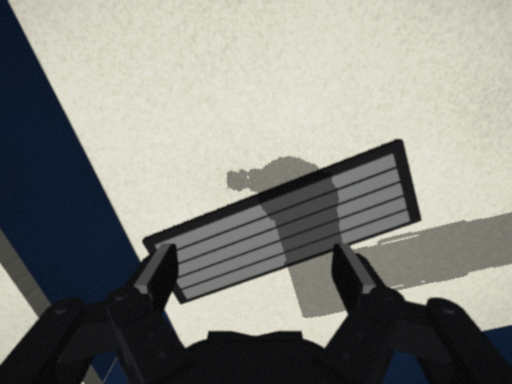

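>>> apply_moves(
  steps=[
    {"dx":0.07,"dy":-0.26,"dz":0.0},
    {"dx":0.07,"dy":-0.26,"dz":0.0},
    {"dx":0.07,"dy":-0.26,"dz":0.0},
    {"dx":0.07,"dy":-0.26,"dz":0.0},
    {"dx":0.07,"dy":-0.26,"dz":0.0},
    {"dx":0.07,"dy":-0.26,"dz":0.0},
  ],
)

```text
$.steps[0]: bad value
```

```bash
python3 - <<'E'
from h import *
import pickle
c=cam('wrist'); cv2.imwrite('pics/w2.png',c['color']); pickle.dump(c,open('w2.pkl','wb'))
s=arm.state();print(s['t'],s['ee_pos'],s['joint_vel'].round(3))
E
```

```text
0.25 [0.15761162 0.52673621 0.24787418] [ 0.    -0.003  0.004  0.002  0.    -0.001]
```

View pics/w2.png

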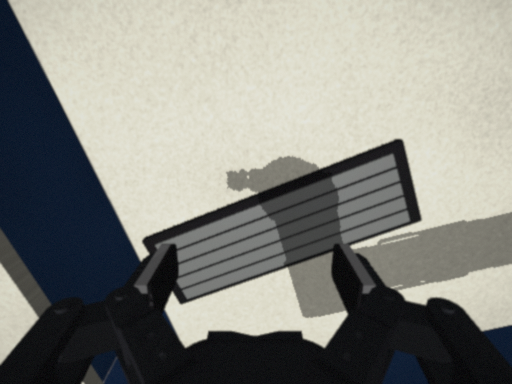

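The arm didn't move, because both calls were refused as "bad value". I'll send all six fields with explicit increments.

>>> apply_moves(
  steps=[
    {"dx":0.04,"dy":-0.035,"dz":0.005,"rx":0,"ry":0,"rz":0},
    {"dx":0.08,"dy":-0.07,"dz":0.01,"rx":0,"ry":0,"rz":0},
    {"dx":0.12,"dy":-0.105,"dz":0.015,"rx":0,"ry":0,"rz":0},
    {"dx":0.16,"dy":-0.14,"dz":0.02,"rx":0,"ry":0,"rz":0},
    {"dx":0.2,"dy":-0.175,"dz":0.025,"rx":0,"ry":0,"rz":0},
    {"dx":0.24,"dy":-0.21,"dz":0.03,"rx":0,"ry":0,"rz":0},
    {"dx":0.28,"dy":-0.245,"dz":0.03,"rx":0,"ry":0,"rz":0},
    {"dx":0.31,"dy":-0.28,"dz":0.03,"rx":0,"ry":0,"rz":0},
  ],
)

```text
t: 1.25
ee_pos: [0.4689, 0.2455, 0.278]
eef_rot: [-0.103, -0.7, 0.7, 0.103]
force: [0.5, 0.1, -0.1]
width: 0.0854
```

```bash
python3 - <<'E'
from h import *
import pickle
c=cam('wrist'); cv2.imwrite('pics/w3.png',c['color']); pickle.dump(c,open('w3.pkl','wb'))
s=arm.state();print(s['t'],s['ee_pos'],s['joint_vel'].round(3))
E
```

```text
1.3 [0.47106748 0.2420318  0.27799812] [ 0.073 -0.02  -0.027 -0.02   0.002 -0.132]
```

View pics/w3.png

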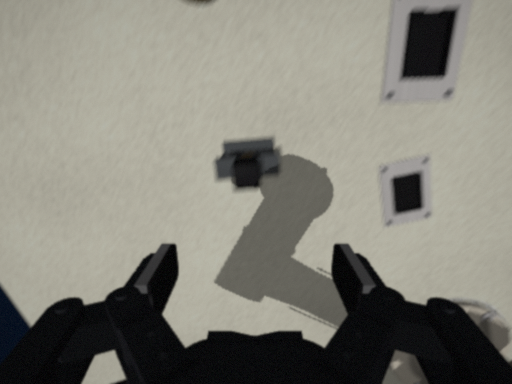

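The move worked. The wrist view shows the gauge at (247,162) with its knob at (245,172), and the right tray at (428,45). The tray is next.

>>> apply_moves(
  steps=[
    {"dx":0.01,"dy":-0.05,"dz":-0.01,"rx":0,"ry":0,"rz":0},
    {"dx":0.02,"dy":-0.1,"dz":-0.02,"rx":0,"ry":0,"rz":0},
    {"dx":0.03,"dy":-0.15,"dz":-0.03,"rx":0,"ry":0,"rz":0},
    {"dx":0.04,"dy":-0.2,"dz":-0.04,"rx":0,"ry":0,"rz":0},
    {"dx":0.05,"dy":-0.24,"dz":-0.05,"rx":0,"ry":0,"rz":0},
    {"dx":0.06,"dy":-0.255,"dz":-0.05,"rx":0,"ry":0,"rz":0},
    {"dx":0.06,"dy":-0.255,"dz":-0.05,"rx":0,"ry":0,"rz":0},
  ],
)

```text
t: 2.17
ee_pos: [0.5282, -0.0086, 0.2282]
eef_rot: [-0.103, -0.7, 0.7, 0.103]
force: [-1.0, 0.0, -0.5]
width: 0.0852
```

```bash
python3 - <<'E'
from h import *
import pickle
c=cam('wrist'); cv2.imwrite('pics/w4.png',c['color']); pickle.dump(c,open('w4.pkl','wb'))
s=arm.state();print(s['t'],s['ee_pos'],s['joint_vel'].round(3))
E
```

```text
2.225 [ 0.52800037 -0.00778203  0.22836193] [ 0.024 -0.011 -0.008 -0.001  0.001 -0.002]
```

View pics/w4.png

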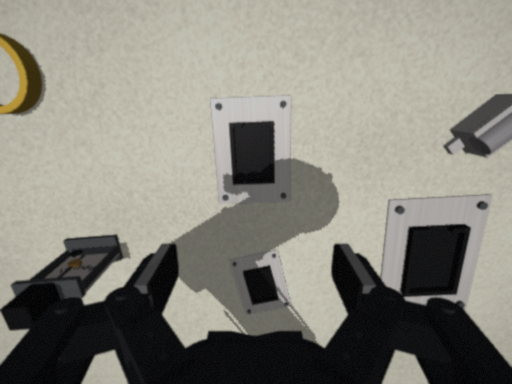

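>>> apply_moves(
  steps=[
    {"dx":-0.01,"dy":-0.05,"dz":0,"rx":0,"ry":0,"rz":0},
    {"dx":-0.02,"dy":-0.1,"dz":0,"rx":0,"ry":0,"rz":0},
    {"dx":-0.03,"dy":-0.15,"dz":0,"rx":0,"ry":0,"rz":0},
    {"dx":-0.04,"dy":-0.2,"dz":0,"rx":0,"ry":0,"rz":0},
    {"dx":-0.05,"dy":-0.25,"dz":0,"rx":0,"ry":0,"rz":0},
    {"dx":-0.05,"dy":-0.27,"dz":0,"rx":0,"ry":0,"rz":0},
    {"dx":-0.05,"dy":-0.27,"dz":0,"rx":0,"ry":0,"rz":0},
  ],
)

```text
t: 3.1
ee_pos: [0.4781, -0.2781, 0.2282]
eef_rot: [0.103, 0.7, -0.7, -0.103]
force: [-0.2, 0.8, -0.6]
width: 0.0855
```

```bash
python3 - <<'E'
from h import *
import pickle
c=cam('wrist'); cv2.imwrite('pics/w5.png',c['color']); pickle.dump(c,open('w5.pkl','wb'))
s=arm.state();print(s['t'],s['ee_pos'],s['joint_vel'].round(3))
E
```

```text
3.15 [ 0.47818614 -0.27728937  0.22826755] [ 0.02  -0.009 -0.009 -0.003  0.001 -0.003]
```

View pics/w5.png

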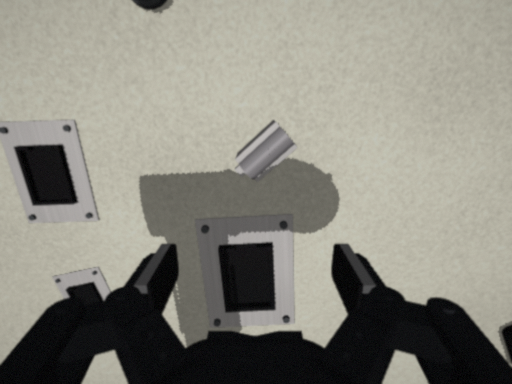

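The tray is at (252,152) in w4, with its notch side still unclear. The block is at (266,150) in w5. I'll enlarge both with the contrast raised.

```bash
python3 - <<'E'
from h import *
import pickle
a=pickle.load(open('w4.pkl','rb'));b=pickle.load(open('w5.pkl','rb'))
def cr(c,u,v,w,g): 
    i=c['color'][v-w:v+w,u-w:u+w].astype(float); i=255*(i/255)**g
    return cv2.resize(i.astype(np.uint8),(390,390),interpolation=cv2.INTER_CUBIC)
cv2.imwrite('pics/crops2.png',np.hstack([cr(a,252,152,50,.4),cr(b,266,150,40,.9)]))
E
```

```text
(no output)
```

View pics/crops2.png

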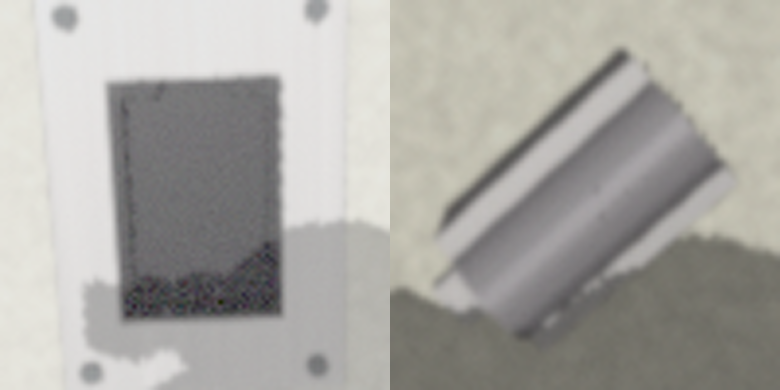

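```bash
python3 - <<'E'
from h import *
import pickle
from scipy.stats import binned_statistic_2d as b2
allp=[]
# plate corners screws: refine pose through minAreaRect in w4
c=pickle.load(open('w4.pkl','rb')); g=cv2.cvtColor(c['color'],cv2.COLOR_BGR2GRAY)
m=np.zeros_like(g); sl=np.s_[115:192,222:284]; m[sl]=(g[sl]<55)*255
k=max(cv2.findContours(m,0,1)[0],key=cv2.contourArea).reshape(-1,2)
r=cv2.minAreaRect((onz(c,k,0.012)[:,:2]*1000).astype(np.float32)); print(r)
cv2.imwrite('pics/m.png',m)
ctr=np.array(r[0])/1000; a=np.radians(r[2]+(90 if r[1][0]<r[1][1] else 0)); 
if np.cos(a)<0:a+=np.pi
print(np.degrees(a))
for n in ['top0','w3','w4','w5','scene0']:
    c=pickle.load(open(n+'.pkl','rb')); P=cloud(c).reshape(-1,3); P=P[np.isfinite(P[:,0])]
    d=P[:,:2]-ctr; x=d@[np.cos(a),np.sin(a)]; y=d@[-np.sin(a),np.cos(a)]
    q=(abs(x)<55)&(abs(y)<.04)&(abs(x)<.055)
    s=b2(x[q],y[q],P[q,2]*1000,'median',bins=[np.arange(-.0525,.053,.007),np.arange(-.035,.036,.01)]).statistic
    print(n);print(s.round(0))
E
```

```text
((546.0772094726562, -12.079971313476562), (54.65066146850586, 78.73580932617188), 75.22766876220703)
345.22766876220703
top0
[[ 4.  3.  5.  3.  2.  4.  1.]
 [ 3. 10. 10.  7.  9.  9.  3.]
 [ 3.  4.  4.  5.  5. 10.  2.]
 [ 5.  6.  3.  4.  4.  6.  4.]
 [ 4.  4.  3.  3.  4.  6.  4.]
 [ 4.  4.  3.  5.  5.  5.  3.]
 [ 2.  5.  5.  4.  5.  8.  3.]
 [ 4.  3.  4.  2.  4.  7.  3.]
 [ 4.  4.  5.  4.  3.  6.  3.]
 [ 5.  4.  4.  3.  3.  7.  3.]
 [ 5.  5.  4.  3.  4.  6.  2.]
 [ 5.  5.  4.  4.  4.  7.  3.]
 [ 3. 11.  4.  4. 10. 12.  4.]
 [ 2.  3.  2.  2.  2.  2.  2.]
 [ 2.  2.  2.  3.  3.  2.  2.]]
w3
[[ 3.  3.  3.  3.  3.  3.  3.]
 [ 3.  3.  3.  3.  3.  3.  3.]
 [11. 11. 11. 11. 11. 12.  4.]
 [11.  5.  4.  4.  4.  7.  4.]
 [11.  5.  4.  4.  4.  5.  4.]
 [11.  5.  4.  4.  4.  5.  4.]
 [12.  5.  4.  4.  4.  5.  4.]
 [11.  5.  4.  4.  4.  5.  4.]
 [12.  5.  4.  4.  4.  4.  4.]
 [11.  5.  4.  4.  4.  8.  4.]
 [11.  6.  4.  4.  4.  5.  4.]
 [12.  6.  4.  4.  4.  5.  4.]
 [ 7. 10.  5.  4.  5. 12.  5.]
 [ 4.  4.  4.  3.  3.  4.  3.]
 [ 3.  3.  3.  3.  3.  3.  3.]]
w4
[[  3.   3.   3.   3.   3.   3.   3.
[... 776 characters left out ...]
  5. 12.]
 [ 5. 12.  4.  5.  5.  6. 12.]
 [ 5. 12.  4.  5.  5.  5. 12.]
 [ 5. 12.  4.  4.  5.  6. 12.]
 [ 5. 11.  5.  4.  4.  5. 12.]
 [ 5. 12.  6.  4.  5. 11. 12.]
 [ 3.  4.  3.  3.  4.  4.  3.]
 [ 3.  3.  3.  3.  3.  3.  3.]]
scene0
[[ 3.  2.  3.  3.  1.  4.  3.]
 [ 4.  8.  7.  8.  9.  9.  4.]
 [ 4. 10.  8.  4.  6.  9.  6.]
 [ 3.  5.  5.  1.  3.  4.  5.]
 [ 7.  4.  3.  3.  4.  3.  4.]
 [ 3.  3.  3.  3.  4.  4.  2.]
 [ 4.  4.  5.  4.  3.  4.  7.]
 [ 3.  5.  3.  2.  4.  5.  4.]
 [ 3.  7.  3.  4.  4.  4.  5.]
 [ 4.  4.  2.  3.  4.  3.  7.]
 [ 8.  7.  4.  3.  3.  5.  4.]
 [ 6.  5.  3.  4.  5.  4.  8.]
 [ 3. 11.  5.  2.  8. 12.  7.]
 [ 2.  4.  3.  2.  3.  4.  2.]
 [ 2.  2.  3.  1.  1.  4.  1.]]
```

The depth maps show the gap in the middle of the tray's +x wall, the end away from the robot. So the tray yaw is about −14.8°, with its centre near (0.546,−0.012). Now I'll measure the block and refine the tray.

```bash
python3 - <<'E'
from h import *
import pickle
c=pickle.load(open('w5.pkl','rb')); P=cloud(c).reshape(-1,3); P=P[np.isfinite(P[:,0])]
q=(abs(P[:,0]-.49)<.06)&(abs(P[:,1]+.285)<.06)
B=P[q]; T=B[B[:,2]>.02]; print(len(T),np.percentile(T[:,2],[5,50,99]))
r=cv2.minAreaRect((T[:,:2]*1000).astype(np.float32)); print(r)
U=B[B[:,2]>.034]; r=cv2.minAreaRect((U[:,:2]*1000).astype(np.float32)); print('upper',r)
R=B[B[:,2]>.044]; r2=cv2.minAreaRect((R[:,:2]*1000).astype(np.float32)); print('ridge',r2)
a=np.radians(r[2]+(90 if r[1][0]<r[1][1] else 0))
if np.cos(a)>0: a+=np.pi
ex=np.array([np.cos(a),np.sin(a)]); ey=np.array([-ex[1],ex[0]]); d=B[:,:2]-np.array(r[0])/1000; x=d@ex;y=d@ey
print('yaw',np.degrees(a)%360)
from scipy.stats import binned_statistic_2d as b2
print((b2(x,y,B[:,2]*1000,'median',bins=[np.arange(-.042,.056,.006),np.arange(-.03,.031,.005)]).statistic).round(0))
# tray screws in w4,w5
for n,box in (('w4',(95,205,208,295)),('w5',(115,225,0,100))):
    c=pickle.load(open(n+'.pkl','rb')); P=cloud(c)
    z=P[...,2]; m=(abs(z-.0115)<.0025)&(np.hypot(P[...,0]-.546,P[...,1]+.012)<.06)
    k=P[m]; print(n,len(k),cv2.minAreaRect((k[:,:2]*1000).astype(np.float32)))
    g=cv2.cvtColor(c['color'],cv2.COLOR_BGR2GRAY)
    mm=np.zeros_like(g); v0,v1,u0,u1=box; mm[v0:v1,u0:u1]=(g[v0:v1,u0:u1]<110)*255
    for k in cv2.findContours(mm,0,1)[0]:
        if 8<cv2.contourArea(k)<100:
            o=k.reshape(-1,2).mean(0); print(o,onz(c,o,.003)[0].round(4))
E
```

```text
29817 [0.05121574 0.28809252 0.30770514]
((479.3173522949219, -284.7450866699219), (82.73054504394531, 114.55367279052734), 12.427998542785645)
upper ((479.3173522949219, -284.7450866699219), (82.73054504394531, 114.55367279052734), 12.427998542785645)
ridge ((478.9996337890625, -284.8721923828125), (75.29490661621094, 117.04046630859375), 8.061883926391602)
yaw 102.42799854278564
[[ 50.  52.  52.  50.  47.  39. 290. 278. 261. 262. 276. 276.]
 [ 49.  52.  52.  51.  48. 292. 292. 277. 254. 252. 246. 280.]
 [ 47.  51.  52.  51.  49. 298. 298. 299. 292. 292. 250. 243.]
 [ 46.  50.  52.  53. 303. 300.  38.  nan  -0.   0.  -0.   1.]
 [ 44.  50.  52. 306. 303. 292. 288.  38.   1.   0.   0.   1.]
 [ 43.  48.  51.  52. 296. 292.  38.  38.  nan   0.   0.   1.]
 [ 42.  46.  51. 297. 295.  50.  41.  38.  36.   0.   0.  -0.]
 [ 42. 307.  50. 296. 291.  50.  46.  38.  39.  -1.  -0.  -0.]
 [306. 306. 295. 293.  53.  51.  47.  39.  39.  nan   0.   1.]
 [302. 299. 292.  51.  53.  52.  nan  nan  nan   1.   0.   0.]
 [298.  -0. 290.   9.  10.  10.   9.   0.  -0.   0.   0.   0.]
 [297.  -0.   0.   1.  10.  10.  10.   0.   0.  -0.  -0.   0.]
 [278.   1.   0.   1.  -0.   0.   1.   0.  -0.   0.   0.   0.]
 [253. 259. 292.  -0.   0.   0.   0.  -0.   0.   0.   0.   0.]
 [  1. 249. 246. 241.   0.   0.   0.  -0.   0.   1.  -0.  -0.]
 [276. 276. 279. 245.   0.   0.   0.   0.  -0.   1.   0.   0.]]
w4 722 ((545.76953125, -11.671131134033203), (55.99760055541992, 79.91165924072266), 74.94144439697266)
[225. 197.] [0.498  0.0425 0.003 ]
[218.42857143 106.07142857] [0.6142 0.0116 0.003 ]
[282.8 103.8] [ 0.5937 -0.0658  0.003 ]
w5 900 ((546.3958129882812, -12.432735443115234), (57.54720687866211, 80.79591369628906), 74.9816665649414)
[ 32.     216.8125] [0.4982 0.0441 0.003 ]
[ 89.     214.9375] [ 0.4776 -0.034   0.003 ]
[  3.5 129.8] [0.6149 0.0133 0.003 ]
[ 66.88888889 127.88888889] [ 0.5942 -0.0646  0.003 ]
```

The tray is at (0.546,−0.012) with yaw −15.0°, and its depth rectangle of 56.0 x 79.9 mm matches the description. I'll redo the block with the arm's own pixels removed.

```bash
python3 - <<'E'
from h import *
import pickle
for n in ('w5','top0'):
    c=pickle.load(open(n+'.pkl','rb')); P=cloud(c).reshape(-1,3); P=P[np.isfinite(P[:,0])]
    q=(abs(P[:,0]-.49)<.07)&(abs(P[:,1]+.285)<.07)&(P[:,2]<.06)
    B=P[q]; 
    for lo,hi in ((.034,.06),(.02,.06),(.043,.06)):
        U=B[(B[:,2]>lo)&(B[:,2]<hi)]; r=cv2.minAreaRect((U[:,:2]*1000).astype(np.float32)); print(n,lo,len(U),r)
    # ridge axis: top of ridge PCA
    U=B[B[:,2]>.0500]; m=U[:,:2].mean(0); w,v=np.linalg.eigh(np.cov(U[:,:2].T)); print('crown',m,np.degrees(np.arctan2(v[1,1],v[0,1]))%180)
    t=B[(B[:,2]>.006)&(B[:,2]<.013)]; print('tab',len(t),np.median(t,0))
E
```

```text
w5 0.034 1865 ((497.46380615234375, -298.7464904785156), (40.26564025878906, 63.96752166748047), 25.59061622619629)
w5 0.02 1928 ((497.4811706542969, -298.7440490722656), (40.2669563293457, 63.96882629394531), 25.631446838378906)
w5 0.043 1289 ((500.6506042480469, -297.2203063964844), (33.19892501831055, 63.967525482177734), 25.590801239013672)
crown [ 0.49843733 -0.29971316] 115.38981608579827
tab 91 [ 0.48192946 -0.26035312  0.01026185]
top0 0.034 528 ((495.5301818847656, -298.977294921875), (41.804134368896484, 66.7508316040039), 25.60674285888672)
top0 0.02 569 ((495.5301818847656, -298.977294921875), (41.804134368896484, 66.7508316040039), 25.60674285888672)
top0 0.043 351 ((498.7283020019531, -297.462158203125), (34.24477767944336, 66.74845886230469), 25.549036026000977)
crown [ 0.49613695 -0.29851037] 115.60728365780558
tab 68 [ 0.48100972 -0.26539113  0.00942399]
```

```bash
python3 - <<'E'
from h import *
s=arm.state(); print(s['t'],np.degrees(s['q']).round(1), s['ee_pos'], np.degrees(np.arctan2(s['ee_pos'][1],s['ee_pos'][0])))
E
```

```text
3.15 [-13.9  15.3   4.2  -0.  -78.9  87.3] [ 0.47818614 -0.27728937  0.22826755] -30.108479732649837
```

The block measures 40.3 x 64.0 mm, centred at (0.4975,−0.2988) with +x yaw 115.5°. The tab was seen at (0.482,−0.260) against an expected (0.480,−0.263), so the two agree. I'll grip with the jaw at 205.5°, which leaves q6 room for the −130.5° turn to the tray.

>>> apply_moves(
  steps=[
    {"dx":0.006,"dy":-0.006,"dz":-0.02,"rx":0,"ry":0,"rz":-9.5},
    {"dx":0.012,"dy":-0.012,"dz":-0.04,"rx":0,"ry":0,"rz":-19},
    {"dx":0.019,"dy":-0.018,"dz":-0.06,"rx":0,"ry":0,"rz":-28.5},
    {"dx":0.019,"dy":-0.021,"dz":-0.08,"rx":0,"ry":0,"rz":-38},
    {"dx":0.019,"dy":-0.021,"dz":-0.1,"rx":0,"ry":0,"rz":-47.7},
    {"dx":0.019,"dy":-0.021,"dz":-0.12,"rx":0,"ry":0,"rz":-47.7},
    {"dx":0.019,"dy":-0.021,"dz":-0.125,"rx":0,"ry":0,"rz":-47.7},
    {"dx":0.019,"dy":-0.021,"dz":-0.125,"rx":0,"ry":0,"rz":-47.7},
  ],
)

```text
t: 4.15
ee_pos: [0.4972, -0.2983, 0.1037]
eef_rot: [-0.376, -0.599, 0.599, 0.376]
force: [-0.0, 0.0, 0.6]
width: 0.0856
```

```bash
python3 - <<'E'
from h import *
import pickle
c=cam('wrist'); cv2.imwrite('pics/w6.png',c['color']); pickle.dump(c,open('w6.pkl','wb'))
s=arm.state();R=Ro.from_quat(s['eef_rot']).as_matrix();print(s['t'],s['ee_pos'],np.degrees(np.arctan2(R[1,2],R[0,2]))%360)
P=cloud(c).reshape(-1,3); P=P[np.isfinite(P[:,0])]
q=(abs(P[:,0]-.497)<.036)&(abs(P[:,1]+.299)<.045)&(P[:,2]<.056)&(P[:,2]>.034)
print(cv2.minAreaRect((P[q][:,:2]*1000).astype(np.float32)),q.sum())
E
```

```text
4.2 [ 0.49743978 -0.29862956  0.10420297] 205.7155414872071
((497.7035827636719, -298.8019714355469), (40.06732177734375, 64.7171401977539), 25.511688232421875) 4323
```

View pics/w6.png

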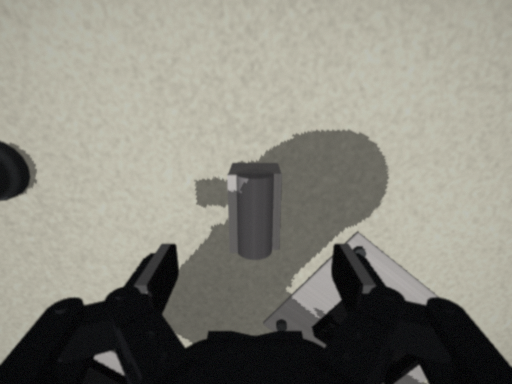

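Aligned: the block reads (0.4977,−0.2988) at 25.5°, and the picture shows it upright and centred at (255,210). Now I'll descend and close.

>>> apply_moves(
  steps=[
    {"dx":0,"dy":0,"dz":-0.03,"rx":0,"ry":0,"rz":0},
    {"dx":0,"dy":0,"dz":-0.055,"rx":0,"ry":0,"rz":0},
    {"dx":0,"dy":0,"dz":-0.072,"rx":0,"ry":0,"rz":0},
    {"dx":0,"dy":0,"dz":-0.075,"rx":0,"ry":0,"rz":0},
    {"dx":0,"dy":0,"dz":-0.075,"rx":0,"ry":0,"rz":0},
  ],
)

```text
t: 4.82
ee_pos: [0.4974, -0.2993, 0.0293]
eef_rot: [0.377, 0.599, -0.599, -0.376]
force: [0.3, -0.4, 0.7]
width: 0.0852
```

>>> apply_moves(
  steps=[
    {"dx":0,"dy":0,"dz":0,"rx":0,"ry":0,"rz":0},
    {"dx":0,"dy":0,"dz":0,"rx":0,"ry":0,"rz":0},
    {"dx":0,"dy":0,"dz":0,"rx":0,"ry":0,"rz":0},
    {"dx":0,"dy":0,"dz":0,"rx":0,"ry":0,"rz":0},
    {"dx":0,"dy":0,"dz":0,"rx":0,"ry":0,"rz":0},
  ],
  jaw=0.02,
)

```text
t: 5.45
ee_pos: [0.4973, -0.2992, 0.0291]
eef_rot: [0.377, 0.599, -0.598, -0.376]
force: [-0.3, 2.3, 5.9]
width: 0.0393
```

Gripped at 39.3 mm. Now I'll lift and carry the block to the tray, turning it −130.5°.

>>> apply_moves(
  steps=[
    {"dx":0,"dy":0,"dz":0.03,"rx":0,"ry":0,"rz":0},
    {"dx":0,"dy":0.01,"dz":0.07,"rx":0,"ry":0,"rz":-10},
    {"dx":0.01,"dy":0.04,"dz":0.09,"rx":0,"ry":0,"rz":-20},
    {"dx":0.01,"dy":0.07,"dz":0.09,"rx":0,"ry":0,"rz":-30},
    {"dx":0.02,"dy":0.1,"dz":0.09,"rx":0,"ry":0,"rz":-40},
    {"dx":0.02,"dy":0.13,"dz":0.09,"rx":0,"ry":0,"rz":-50},
    {"dx":0.03,"dy":0.16,"dz":0.09,"rx":0,"ry":0,"rz":-60},
    {"dx":0.03,"dy":0.19,"dz":0.09,"rx":0,"ry":0,"rz":-70},
  ],
)

```text
t: 6.45
ee_pos: [0.5261, -0.108, 0.117]
eef_rot: [-0.652, -0.272, 0.273, 0.653]
force: [0.7, -0.7, -3.8]
width: 0.0389
```

>>> apply_moves(
  steps=[
    {"dx":0.003,"dy":0.016,"dz":0,"rx":0,"ry":0,"rz":-10},
    {"dx":0.006,"dy":0.032,"dz":0,"rx":0,"ry":0,"rz":-20},
    {"dx":0.009,"dy":0.048,"dz":0,"rx":0,"ry":0,"rz":-30},
    {"dx":0.012,"dy":0.064,"dz":0,"rx":0,"ry":0,"rz":-40},
    {"dx":0.015,"dy":0.08,"dz":0,"rx":0,"ry":0,"rz":-50},
    {"dx":0.0185,"dy":0.097,"dz":0,"rx":0,"ry":0,"rz":-60.5},
    {"dx":0.0185,"dy":0.097,"dz":0,"rx":0,"ry":0,"rz":-60.5},
    {"dx":0.0185,"dy":0.097,"dz":0,"rx":0,"ry":0,"rz":-60.5},
  ],
)

```text
t: 7.45
ee_pos: [0.5445, -0.0124, 0.1176]
eef_rot: [0.701, -0.091, 0.09, -0.701]
force: [0.7, 0.1, -2.1]
width: 0.0392
```

```bash
python3 - <<'E'
from h import *
import pickle
c=cam('wrist'); cv2.imwrite('pics/w7.png',c['color']); pickle.dump(c,open('w7.pkl','wb'))
s=arm.state();R=Ro.from_quat(s['eef_rot']).as_matrix();print(s['t'],s['ee_pos'],s['force'],s['width'],np.degrees(np.arctan2(R[1,2],R[0,2]))%360)
P=cloud(c); t=s['ee_pos']
rel=P-t; dn=np.hypot(rel[...,0],rel[...,1])
q=(dn<.05)&(rel[...,2]<.03)&(rel[...,2]>-.005); # block top region
for lo,hi in ((.005,.03),(.016,.03)):
    q=(dn<.045)&(rel[...,2]<hi)&(rel[...,2]>lo); k=P[q]
    if len(k)>10: print(lo,len(k),cv2.minAreaRect((k[:,:2]*1000).astype(np.float32)),np.percentile(rel[q][:,2],[2,50,98]))
m=(abs(P[...,2]-.0115)<.0025)&(np.hypot(P[...,0]-.546,P[...,1]+.012)<.06); k=P[m]
print('walls',len(k),cv2.minAreaRect((k[:,:2]*1000).astype(np.float32)))
E
```

```text
7.5 [ 0.54460208 -0.01258332  0.11774315] [ 0.12741627 -0.09979669 -3.71369298] 0.039320614441009254 75.23602330960338
0.005 11468 ((544.4909057617188, -14.575733184814453), (71.83941650390625, 74.04763793945312), 36.64902114868164) [0.00712432 0.01890362 0.02844976]
0.016 6979 ((541.6054077148438, -8.01275634765625), (62.42133331298828, 69.8017349243164), 24.8554744720459) [0.01638666 0.02166626 0.02906371]
walls 812 ((523.9503173828125, -6.232631683349609), (55.937950134277344, 34.10830307006836), 75.0864486694336)
```

View pics/w7.png

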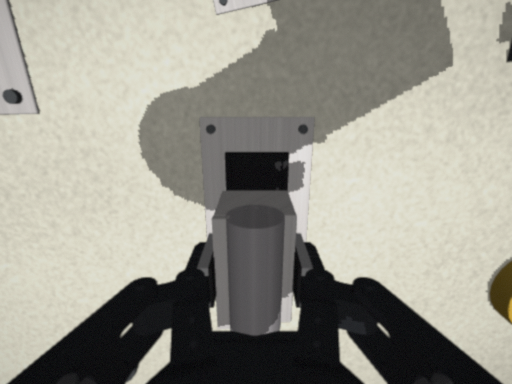

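The picture shows the block square to the tray, with its −x end at about (255,192) and the tray's dark floor visible beyond it at (255,170). The wall line agrees to 0.3 mm across. I'll lower with a small correction.

>>> apply_moves(
  steps=[
    {"dx":0.001,"dy":0.001,"dz":-0.02,"rx":0,"ry":0,"rz":0},
    {"dx":0.0015,"dy":0.001,"dz":-0.04,"rx":0,"ry":0,"rz":0},
    {"dx":0.0015,"dy":0.001,"dz":-0.06,"rx":0,"ry":0,"rz":0},
    {"dx":0.0015,"dy":0.001,"dz":-0.072,"rx":0,"ry":0,"rz":0},
    {"dx":0.0015,"dy":0.001,"dz":-0.076,"rx":0,"ry":0,"rz":0},
    {"dx":0.0015,"dy":0.001,"dz":-0.08,"rx":0,"ry":0,"rz":0},
    {"dx":0.0015,"dy":0.001,"dz":-0.083,"rx":0,"ry":0,"rz":0},
    {"dx":0.0015,"dy":0.001,"dz":-0.083,"rx":0,"ry":0,"rz":0},
  ],
)

```text
t: 8.5
ee_pos: [0.5468, -0.0111, 0.0354]
eef_rot: [-0.701, 0.091, -0.092, 0.701]
force: [0.3, -0.1, -3.3]
width: 0.0389
```

>>> apply_moves(
  steps=[
    {"dx":0,"dy":0,"dz":-0.001,"rx":0,"ry":0,"rz":0},
    {"dx":0,"dy":0,"dz":-0.002,"rx":0,"ry":0,"rz":0},
    {"dx":0,"dy":0,"dz":-0.0025,"rx":0,"ry":0,"rz":0},
    {"dx":0,"dy":0,"dz":-0.0025,"rx":0,"ry":0,"rz":0},
  ],
)

```text
t: 9.0
ee_pos: [0.5467, -0.0111, 0.0331]
eef_rot: [-0.701, 0.091, -0.092, 0.701]
force: [-1.4, 1.2, 0.6]
width: 0.039
```

Force z went from −3.3 to +0.6 N, so the block is resting on the floor at the expected height of 0.033. I'll release and rise.

>>> apply_moves(
  steps=[
    {"dx":0,"dy":0,"dz":0,"rx":0,"ry":0,"rz":0},
    {"dx":0,"dy":0,"dz":0,"rx":0,"ry":0,"rz":0},
    {"dx":0,"dy":0,"dz":0,"rx":0,"ry":0,"rz":0},
    {"dx":0,"dy":0,"dz":0.02,"rx":0,"ry":0,"rz":0},
    {"dx":0,"dy":0,"dz":0.06,"rx":0,"ry":0,"rz":0},
    {"dx":0,"dy":0,"dz":0.11,"rx":0,"ry":0,"rz":0},
    {"dx":0,"dy":0,"dz":0.16,"rx":0,"ry":0,"rz":0},
    {"dx":0,"dy":0,"dz":0.18,"rx":0,"ry":0,"rz":0},
  ],
  jaw=0.085,
)

```text
t: 10.0
ee_pos: [0.548, -0.0111, 0.2166]
eef_rot: [-0.701, 0.089, -0.093, 0.702]
force: [0.4, -0.4, 0.5]
width: 0.0851
```

```bash
python3 - <<'E'
from h import *
import pickle
c=cam('wrist'); cv2.imwrite('pics/w8.png',c['color']); pickle.dump(c,open('w8.pkl','wb'))
s=arm.state();print(s['t'],s['ee_pos'],s['width'],s['joint_vel'].round(2))
P=cloud(c); dn=np.hypot(P[...,0]-.546,P[...,1]+.012)
for lo,hi in ((.034,.06),(.0095,.0135)):
    k=P[(P[...,2]>lo)&(P[...,2]<hi)&(dn<.06)]; print(lo,len(k),cv2.minAreaRect((k[:,:2]*1000).astype(np.float32)),np.percentile(k[:,2],[2,50,99]))
U=P[(P[...,2]>.0535)&(P[...,2]<.06)&(dn<.06)]; print(U.mean(0)); d=U[:,:2]-[.546,-.0118]; x=d@[.9659,-.2588]
for a in (-.025,0,.025): print(a,np.median(U[abs(x-a)<.006,2]))
# shoulder heights +-y
d=P[...,:2]-[.546,-.0118]; x=d@[.9659,-.2588]; y=d@[.2588,.9659]
for yy in (-.0175,.0175):
  for xx in (-.022,0,.022):
    q=(abs(x-xx)<.008)&(abs(y-yy)<.002)&(P[...,2]<.06); print(yy,xx,np.nanmedian(P[q][:,2]).round(4),q.sum())
E
```

```text
10.05 [ 0.54856274 -0.0111855   0.21804188] 0.08491525631145028 [-0.    0.02 -0.06 -0.    0.08 -0.  ]
0.034 2001 ((548.5285034179688, -12.439691543579102), (40.00934600830078, 64.52101135253906), 75.12091827392578) [0.04057851 0.0520324  0.05713179]
0.0095 676 ((546.1862182617188, -12.011344909667969), (56.00283432006836, 78.74142456054688), 75.13489532470703) [0.01043236 0.01221566 0.01343451]
[ 0.54737754 -0.01213441  0.05540612]
-0.025 0.05530070210584736
0 0.05552443522306024
0.025 0.05543945902925243
-0.0175 -0.022 0.0458 66
-0.0175 0 0.0462 56
-0.0175 0.022 0.0464 40
0.0175 -0.022 0.0421 72
0.0175 0 0.0425 41
0.0175 0.022 0.0423 42
```

View pics/w8.png

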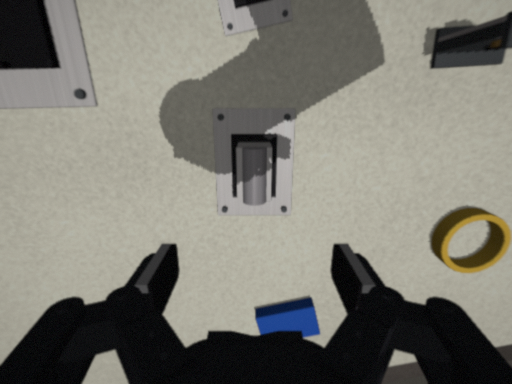

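The block is seated: shoulders at 42 mm on +y and 46 mm on the −y strip side, crown at 55.5 mm and level, centre (0.5485,−0.0124), yaw −14.9°. The picture shows it inside the tray at (253,172). Now the gauge: I'll travel there while turning +180°.

```bash
python3 - <<'E'
from h import *
import pickle
for n in ('w3','top0'):
    c=pickle.load(open(n+'.pkl','rb')); P=cloud(c).reshape(-1,3); P=P[np.isfinite(P[:,0])]
    q=(np.hypot(P[:,0]-.472,P[:,1]-.24)<.08); B=P[q]
    for lo,hi in ((.004,.145),(.085,.105),(.12,.145)):
        U=B[(B[:,2]>lo)&(B[:,2]<hi)]; print(n,lo,len(U),cv2.minAreaRect((U[:,:2]*1000).astype(np.float32)),np.median(U,0))
E
```

```text
w3 0.004 2592 ((480.03753662109375, 253.3770751953125), (76.05609130859375, 33.740238189697266), 78.07283782958984) [0.48268896 0.25168402 0.09817094]
w3 0.085 919 ((478.00946044921875, 253.8139190673828), (76.08596801757812, 26.414865493774414), 78.18272399902344) [0.47973205 0.24011169 0.09809699]
w3 0.12 791 ((477.15875244140625, 253.81491088867188), (27.880332946777344, 27.95867347717285), 78.21839141845703) [0.47937392 0.25316956 0.13793406]
top0 0.004 770 ((474.1583251953125, 238.62814331054688), (155.42808532714844, 141.08053588867188), 29.811107635498047) [0.475701   0.24124332 0.0973165 ]
top0 0.085 236 ((476.3185119628906, 252.59751892089844), (76.58213806152344, 26.43105125427246), 78.15029907226562) [0.4744747  0.2343741  0.09781669]
top0 0.12 221 ((475.20916748046875, 252.94827270507812), (29.38867950439453, 28.431528091430664), 78.64013671875) [0.47545104 0.25075255 0.13798132]
```

The gauge is at about (0.4775,0.2535) with yaw −11.8°. I'll use tool z at 258.2°, which puts the wrist camera on the dial side.

>>> apply_moves(
  steps=[
    {"dx":-0.004,"dy":0.015,"dz":0,"rx":0,"ry":0,"rz":10.5},
    {"dx":-0.008,"dy":0.03,"dz":0,"rx":0,"ry":0,"rz":21},
    {"dx":-0.012,"dy":0.045,"dz":0,"rx":0,"ry":0,"rz":31.5},
    {"dx":-0.016,"dy":0.06,"dz":0,"rx":0,"ry":0,"rz":42},
    {"dx":-0.02,"dy":0.075,"dz":0,"rx":0,"ry":0,"rz":52.5},
    {"dx":-0.024,"dy":0.09,"dz":0,"rx":0,"ry":0,"rz":63},
    {"dx":-0.028,"dy":0.105,"dz":0,"rx":0,"ry":0,"rz":73.5},
    {"dx":-0.032,"dy":0.12,"dz":0,"rx":0,"ry":0,"rz":84},
  ],
)

```text
t: 11.05
ee_pos: [0.5143, 0.1093, 0.2122]
eef_rot: [-0.581, -0.403, 0.403, 0.581]
force: [0.0, 1.1, -0.8]
width: 0.0852
```

>>> apply_moves(
  steps=[
    {"dx":-0.004,"dy":0.018,"dz":0,"rx":0,"ry":0,"rz":10.5},
    {"dx":-0.008,"dy":0.036,"dz":0,"rx":0,"ry":0,"rz":21},
    {"dx":-0.012,"dy":0.054,"dz":0,"rx":0,"ry":0,"rz":31.5},
    {"dx":-0.016,"dy":0.072,"dz":0,"rx":0,"ry":0,"rz":42},
    {"dx":-0.02,"dy":0.09,"dz":0,"rx":0,"ry":0,"rz":52.5},
    {"dx":-0.024,"dy":0.108,"dz":0,"rx":0,"ry":0,"rz":63},
    {"dx":-0.028,"dy":0.126,"dz":0,"rx":0,"ry":0,"rz":73.5},
    {"dx":-0.032,"dy":0.144,"dz":0,"rx":0,"ry":0,"rz":84},
  ],
)

```text
t: 12.05
ee_pos: [0.4823, 0.2534, 0.2122]
eef_rot: [-0.162, -0.688, 0.688, 0.162]
force: [1.1, -0.1, -0.3]
width: 0.0851
```

>>> apply_moves(
  steps=[
    {"dx":-0.004,"dy":0.001,"dz":-0.005,"rx":0,"ry":0,"rz":8},
    {"dx":-0.006,"dy":0.001,"dz":-0.01,"rx":0,"ry":0,"rz":15},
    {"dx":-0.006,"dy":0.001,"dz":-0.015,"rx":0,"ry":0,"rz":15},
    {"dx":-0.006,"dy":0.001,"dz":-0.015,"rx":0,"ry":0,"rz":15},
  ],
)

```text
t: 12.55
ee_pos: [0.4765, 0.2536, 0.1971]
eef_rot: [-0.074, -0.703, 0.704, 0.074]
force: [0.6, -0.0, 0.5]
width: 0.0847
```

```bash
cat > g.py <<'E'
from h import *
import pickle,sys
n=sys.argv[1]
c=cam('wrist'); cv2.imwrite(f'pics/{n}.png',c['color']); pickle.dump(c,open(n+'.pkl','wb'))
s=arm.state();R=Ro.from_quat(s['eef_rot']).as_matrix();print(s['t'],s['ee_pos'],s['width'],np.degrees(np.arctan2(R[1,2],R[0,2]))%360,s['joint_vel'].round(2), np.degrees(s['q']).round(0))
E
python3 g.py w9; python3 - <<'E'
from h import *
import pickle
c=pickle.load(open('w9.pkl','rb')); P=cloud(c).reshape(-1,3); P=P[np.isfinite(P[:,0])]
B=P[np.hypot(P[:,0]-.477,P[:,1]-.253)<.06]
for lo,hi in ((.004,.145),(.085,.105),(.12,.145),(.003,.012)):
    U=B[(B[:,2]>lo)&(B[:,2]<hi)]; print(lo,len(U),cv2.minAreaRect((U[:,:2]*1000).astype(np.float32)),np.percentile(U[:,2],[5,50,95]))
E
```

```text
12.6 [0.47665975 0.25374634 0.19752102] 0.08523609884619136 258.0223001315485 [-0.   -0.01  0.01  0.   -0.    0.01] [ 45.  15.  -1.   0. -74.  33.]
0.004 4981 ((480.4192199707031, 253.13108825683594), (75.96807861328125, 33.708560943603516), 78.184326171875) [0.0074849  0.09803724 0.13862248]
0.085 1581 ((478.3316650390625, 253.57940673828125), (75.9577865600586, 26.1103515625), 78.13536071777344) [0.09445099 0.09806002 0.09928782]
0.12 1502 ((477.52117919921875, 253.78952026367188), (27.850021362304688, 27.851160049438477), 78.41028594970703) [0.12514013 0.13789801 0.13899047]
0.003 1281 ((483.74993896484375, 252.38934326171875), (75.78031921386719, 26.89914321899414), 78.45260620117188) [0.00660205 0.00816793 0.00969434]
```

View pics/w9.png

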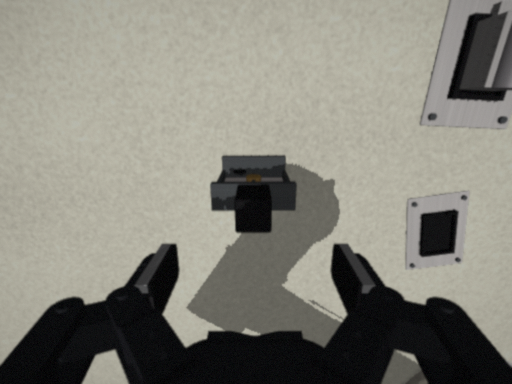

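The knob is at (0.4777,0.2537) with the gauge's y axis along 78.2°. The orange pointer is visible on the camera (+x) side at (253,178). I'll descend and grip the knob.

>>> apply_moves(
  steps=[
    {"dx":0.001,"dy":0,"dz":-0.025,"rx":0,"ry":0,"rz":0.2},
    {"dx":0.001,"dy":0,"dz":-0.05,"rx":0,"ry":0,"rz":0.2},
    {"dx":0.001,"dy":0,"dz":-0.07,"rx":0,"ry":0,"rz":0.2},
    {"dx":0.001,"dy":0,"dz":-0.077,"rx":0,"ry":0,"rz":0.2},
    {"dx":0.001,"dy":0,"dz":-0.077,"rx":0,"ry":0,"rz":0.2},
  ],
)

```text
t: 13.22
ee_pos: [0.4779, 0.2539, 0.121]
eef_rot: [-0.072, -0.703, 0.703, 0.072]
force: [0.1, -1.1, 0.5]
width: 0.0847
```

>>> apply_moves(
  steps=[
    {"dx":0,"dy":0,"dz":0,"rx":0,"ry":0,"rz":0},
    {"dx":0,"dy":0,"dz":0,"rx":0,"ry":0,"rz":0},
    {"dx":0,"dy":0,"dz":0,"rx":0,"ry":0,"rz":0},
    {"dx":0,"dy":0,"dz":0,"rx":0,"ry":0,"rz":0},
    {"dx":0,"dy":0,"dz":0,"rx":0,"ry":0,"rz":0},
  ],
  jaw=0.01,
)

```text
t: 13.85
ee_pos: [0.4781, 0.2543, 0.1213]
eef_rot: [0.072, 0.704, -0.703, -0.071]
force: [-0.6, 1.6, 3.2]
width: 0.0272
```

```bash
python3 g.py w10
```

```text
13.9 [0.47808927 0.25425255 0.12128724] 0.027439022270942214 258.34772781878985 [ 0. -0.  0.  0. -0.  0.] [ 45.  18.  -9.   0. -64.  34.]
```

View pics/w10.png

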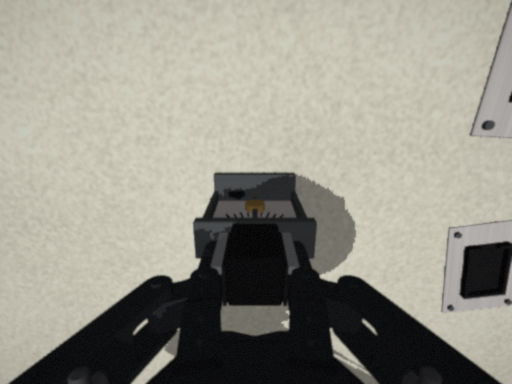

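Gripped at 27.4 mm. In w10 the dark rider is at about (236,194) and the orange pointer at (256,205); image left is the gauge's +y. I'll zoom in to measure the rider angle.

```bash
python3 - <<'E'
import cv2
i=cv2.imread('pics/w10.png')[165:235,185:325]; cv2.imwrite('pics/w10c.png',cv2.resize(i,(784,392),interpolation=cv2.INTER_CUBIC))
E
```

```text
(no output)
```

View pics/w10c.png

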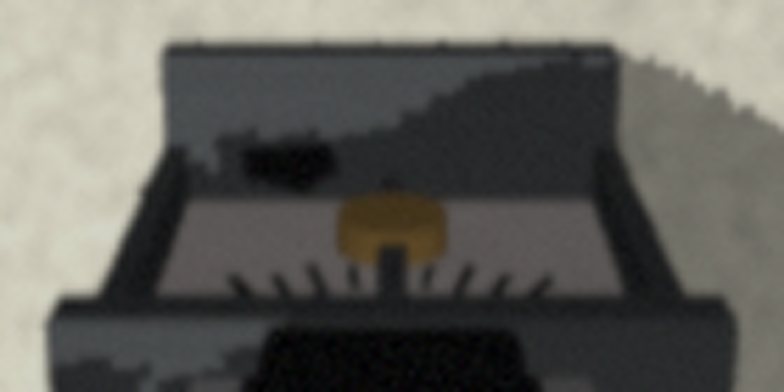

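```bash
cat > ang.py <<'E'
from h import *
def toG(X,o,Rg): return (X-o)@Rg
def onx(c,uv,o,Rg,x):
    a,d=ray(c,uv); a=(a-o)@Rg; d=d@Rg
    return a+d*((x-a[0])/d[:,0])[:,None]
E
python3 - <<'E'
from ang import *
import pickle
c=pickle.load(open('w10.pkl','rb'))
Rg=Ro.from_euler('z',-11.8,degrees=True).as_matrix(); o=np.array([.4777,.2537,0])
px={'tip':(254.3,197.7),'ridL':(228.7,193),'ridR':(244.7,193),'ridC':(236.8,193.5),'ridlow':(237,198),'bobL':(245.4,203),'bobR':(264.5,203),'zero':(255,211)}
for x in (.004,.010,.016):
  for k,v in px.items():
    p=onx(c,v,o,Rg,x)[0]; print(x,k,(p*1000).round(1),'ang',np.arctan2(p[1],.086-p[2]).round(3),'r',np.hypot(p[1],.086-p[2]).round(4))
P=cloud(c); g=(P-o)@Rg
for v in (190,193,196,199): print(v,[tuple((g[v,u]*1000).round(0)) for u in (232,236,240,254)])
E
```

```text
0.004 tip [ 4.   0.1 28.9] ang 0.001 r 0.0571
0.004 ridL [ 4.  23.3 16.6] ang 0.324 r 0.0732
0.004 ridR [ 4.   8.8 16.5] ang 0.126 r 0.0701
0.004 ridC [ 4.  15.9 17.9] ang 0.229 r 0.0699
0.004 ridlow [ 4.  14.9 29.8] ang 0.26 r 0.0582
0.004 bobL [ 4.   7.3 41.7] ang 0.163 r 0.0449
0.004 bobR [ 4.  -8.3 41.6] ang -0.185 r 0.0452
0.004 zero [ 4.  -0.5 58.5] ang -0.019 r 0.0275
0.01 tip [10.   0.  45.4] ang 0.001 r 0.0406
0.01 ridL [10.  21.5 34.1] ang 0.393 r 0.0562
0.01 ridR [10.   8.1 34. ] ang 0.155 r 0.0527
0.01 ridC [10.  14.6 35.3] ang 0.281 r 0.0528
0.01 ridlow [10.  13.8 46.3] ang 0.334 r 0.0421
0.01 bobL [10.   6.7 57.2] ang 0.23 r 0.0295
0.01 bobR [10.  -7.7 57.1] ang -0.261 r 0.0299
0.01 zero [10.  -0.5 72.8] ang -0.039 r 0.0132
0.016 tip [16.  0. 62.] ang 0.001 r 0.024
0.016 ridL [16.  19.7 51.5] ang 0.52 r 0.0397
0.016 ridR [16.   7.4 51.4] ang 0.212 r 0.0353
0.016 ridC [16.  13.4 52.7] ang 0.383 r 0.0359
0.016 ridlow [16.  12.6 62.7] ang 0.497 r 0.0265
0.016 bobL [16.   6.2 72.8] ang 0.437 r 0.0146
0.016 bobR [16.  -7.1 72.7] ang -0.49 r 0.0151
0.016 zero [16.  -0.5 87.1]
[... 212 characters left out ...]
at64(0.0), np.float64(8.0))]
193 [(np.float64(5.0), np.float64(20.0), np.float64(21.0)), (np.float64(5.0), np.float64(16.0), np.float64(19.0)), (np.float64(5.0), np.float64(13.0), np.float64(19.0)), (np.float64(1.0), np.float64(0.0), np.float64(7.0))]
196 [(np.float64(3.0), np.float64(20.0), np.float64(22.0)), (np.float64(4.0), np.float64(16.0), np.float64(25.0)), (np.float64(4.0), np.float64(13.0), np.float64(24.0)), (np.float64(-2.0), np.float64(0.0), np.float64(7.0))]
199 [(np.float64(-5.0), np.float64(21.0), np.float64(9.0)), (np.float64(-4.0), np.float64(17.0), np.float64(10.0)), (np.float64(2.0), np.float64(13.0), np.float64(27.0)), (np.float64(5.0), np.float64(0.0), np.float64(34.0))]
```

The pointer tip lands at (4,0,29) mm on the swing plane, against 26 mm nominal. The rider reads about 0.24 rad on the +y side, inside its stated range. I'll carry the gauge upright over the ridge, keeping it clear.

>>> apply_moves(
  steps=[
    {"dx":0,"dy":0,"dz":0.03,"rx":0,"ry":0,"rz":0},
    {"dx":0.005,"dy":-0.02,"dz":0.07,"rx":0,"ry":0,"rz":-1},
    {"dx":0.015,"dy":-0.06,"dz":0.085,"rx":0,"ry":0,"rz":-2},
    {"dx":0.027,"dy":-0.11,"dz":0.085,"rx":0,"ry":0,"rz":-3},
    {"dx":0.04,"dy":-0.16,"dz":0.085,"rx":0,"ry":0,"rz":-3.2},
    {"dx":0.053,"dy":-0.21,"dz":0.085,"rx":0,"ry":0,"rz":-3.2},
    {"dx":0.064,"dy":-0.25,"dz":0.085,"rx":0,"ry":0,"rz":-3.2},
    {"dx":0.07,"dy":-0.2665,"dz":0.085,"rx":0,"ry":0,"rz":-3.2},
  ],
)

```text
t: 14.9
ee_pos: [0.5469, -0.0147, 0.2044]
eef_rot: [-0.091, -0.701, 0.701, 0.093]
force: [-0.2, 0.7, -3.6]
width: 0.0271
```

>>> apply_moves(
  steps=[
    {"dx":0,"dy":0,"dz":-0.01,"rx":0,"ry":0,"rz":0},
    {"dx":0,"dy":0,"dz":-0.018,"rx":0,"ry":0,"rz":0},
    {"dx":0,"dy":0,"dz":-0.018,"rx":0,"ry":0,"rz":0},
    {"dx":0,"dy":0,"dz":-0.018,"rx":0,"ry":0,"rz":0},
  ],
)

```text
t: 15.4
ee_pos: [0.5477, -0.0119, 0.1879]
eef_rot: [-0.091, -0.701, 0.701, 0.091]
force: [-0.9, -0.3, -3.3]
width: 0.0275
```

```bash
python3 g.py w11; python3 -c "
import cv2
i=cv2.imread('pics/w11.png'); a=cv2.resize(i[160:240,180:330],(750,400),interpolation=cv2.INTER_CUBIC); cv2.imwrite('pics/w11c.png',a)"
```

```text
15.45 [ 0.54779564 -0.012008    0.18812409] 0.02719689303051048 255.19840824844766 [-0.01 -0.    0.    0.   -0.    0.  ] [ 15.  16.  -1.   0. -73.  60.]
```

View pics/w11.png

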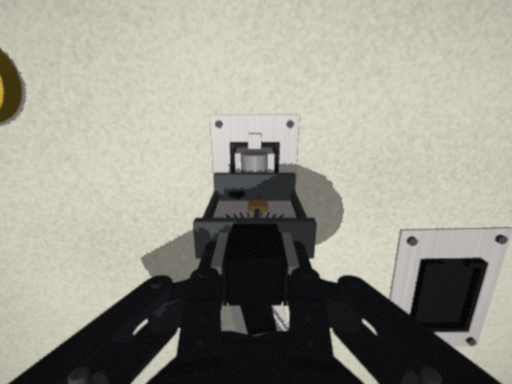

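View pics/w11c.png

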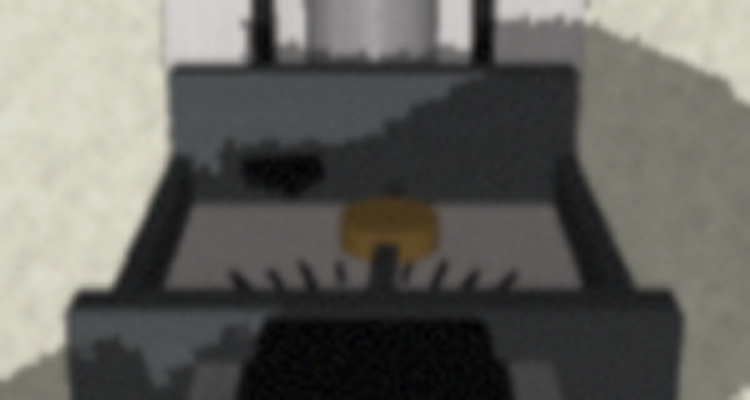

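The view shows the tab in the tray's notch at (254,140) and the block inside the walls. Now I'll tilt about 0.24 rad about the ridge, keeping a gap of about 3 mm.

>>> apply_moves(
  steps=[
    {"dx":0.002,"dy":0.008,"dz":-0.002,"rx":-3.3,"ry":0.89,"rz":0},
    {"dx":0.0043,"dy":0.0157,"dz":-0.004,"rx":-6.64,"ry":1.78,"rz":0},
    {"dx":0.0065,"dy":0.0235,"dz":-0.007,"rx":-9.96,"ry":2.67,"rz":0},
    {"dx":0.0087,"dy":0.0314,"dz":-0.0117,"rx":-13.28,"ry":3.56,"rz":0},
    {"dx":0.0087,"dy":0.0314,"dz":-0.0117,"rx":-13.28,"ry":3.56,"rz":0},
    {"dx":0.0087,"dy":0.0314,"dz":-0.0117,"rx":-13.28,"ry":3.56,"rz":0},
    {"dx":0.0087,"dy":0.0314,"dz":-0.0117,"rx":-13.28,"ry":3.56,"rz":0},
    {"dx":0.0087,"dy":0.0314,"dz":-0.0117,"rx":-13.28,"ry":3.56,"rz":0},
  ],
)

```text
t: 16.45
ee_pos: [0.5564, 0.0184, 0.1765]
eef_rot: [-0.08, -0.613, 0.78, 0.102]
force: [0.4, -0.0, -3.7]
width: 0.0271
```

>>> apply_moves(
  steps=[
    {"dx":0,"dy":0,"dz":-0.001,"rx":0,"ry":0,"rz":0},
    {"dx":0,"dy":0,"dz":-0.002,"rx":0,"ry":0,"rz":0},
    {"dx":0,"dy":0,"dz":-0.002,"rx":0,"ry":0,"rz":0},
    {"dx":0,"dy":0,"dz":-0.002,"rx":0,"ry":0,"rz":0},
    {"dx":0,"dy":0,"dz":-0.002,"rx":0,"ry":0,"rz":0},
    {"dx":0,"dy":0,"dz":-0.002,"rx":0,"ry":0,"rz":0},
    {"dx":0,"dy":0,"dz":-0.002,"rx":0,"ry":0,"rz":0},
    {"dx":0,"dy":0,"dz":-0.002,"rx":0,"ry":0,"rz":0},
  ],
)

```text
t: 17.45
ee_pos: [0.5564, 0.0188, 0.1741]
eef_rot: [-0.08, -0.612, 0.78, 0.102]
force: [0.6, -0.2, -3.1]
width: 0.0273
```

```bash
python3 g.py w12; python3 -c "
import cv2
from h import *
i=cv2.imread('pics/w12.png'); a=cv2.resize(i[160:240,180:330],(750,400),interpolation=cv2.INTER_CUBIC); cv2.imwrite('pics/w12c.png',a)
s=arm.state();R=Ro.from_quat(s['eef_rot']).as_matrix();u=-R[:,1];yg=-R[:,2];print('tilt',np.arcsin(yg[2]),np.arcsin(u@[.2588,.9659,0]),'fwd',np.arcsin(u@[.9659,-.2588,0]),s['force'])
n=u; foot=s['ee_pos']-.1213*u; print('foot',foot)
"
```

```text
17.5 [0.55638055 0.01880924 0.17409135] 0.027465813218898304 255.14027163261107 [-0.  0.  0.  0. -0.  0.] [ 25.  21.  -2.  11. -77.  47.]
tilt -0.23993175819267562 0.23992516966097677 fwd 1.4878387655697248e-05 [ 0.77147871  0.42109356 -3.34386972]
foot [ 0.54891858 -0.00903355  0.05626611]
```

View pics/w12c.png

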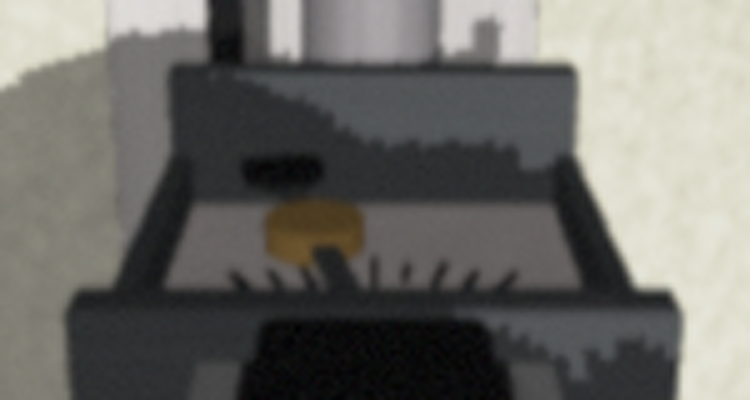

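The arm tilt is 0.240 rad, the bob is at crop (314,232) and the rider at crop (284,168). I'll convert these to angles.

```bash
cat > rd.py <<'E'
from ang import *
import pickle,sys
from scipy import ndimage as nd
def read(n,verbose=True):
    c=pickle.load(open(n+'.pkl','rb'))
    # gauge frame in camera is fixed by the grip: use tool frame
    M=np.array(c['tool_from_camera'])  # cam->tool
    Rgt=np.array([[-1,0,0],[0,0,-1],[0,-1,0]],float).T  # tool->gauge rows
    Rt=np.array([[-1.,0,0],[0,0,-1],[0,-1,0]])
    K=c['K']
    def onxp(uv,x):
        s=slopes(c,uv); d=np.c_[s,np.ones(len(s))]@M[:3,:3].T@Rt.T; a=Rt@M[:3,3]+[0,0,.1213]
        return a+d*((x-a[0])/d[:,0])[:,None]
    im=c['color'].astype(float); g=im.mean(2)
    hsv=cv2.cvtColor(c['color'],cv2.COLOR_BGR2HSV)
    b=np.zeros(g.shape,bool); b[190:218,200:310]=((im[...,2]-im[...,0])>35)[190:218,200:310]
    vb,ub=np.nonzero(b); 
    r=np.zeros(g.shape,bool); r[188:200,205:262]=(g<22)[188:200,205:262]
    lab,k=nd.label(r); 
    sz=nd.sum(r,lab,range(1,k+1)); L=1+np.argmax(sz); vr,ur=np.nonzero(lab==L)
    out={}
    bc=(ub.mean(),vb.mean()); rc=(ur.mean(),vr.mean())
    print(n,'bob px',np.round(bc,2),b.sum(),'rider px',np.round(rc,2),len(ur),ur.min(),ur.max(),vr.min(),vr.max())
    for nm,p in (('bob',bc),('rider',rc)):
        for x in (.004,.006,.008):
            q=onxp(p,x)[0]; print('  ',nm,x,(q*1000).round(1),'ang',np.arctan2(q[1],.086-q[2]).round(3),'r',(np.hypot(q[1],.086-q[2])*1000).round(1))
    return c
if __name__=='__main__':
    for n in sys.argv[1:]: read(n)
E
python3 rd.py w10 w11 w12
```

```text
w10 bob px [254.49 205.45] 164 rider px [236.57 194.07] 94 229 244 191 198
   bob 0.004 [ 4.  -0.9 48. ] ang -0.023 r 38.0
   bob 0.006 [ 6.  -0.9 53. ] ang -0.027 r 33.0
   bob 0.008 [ 8.  -0.9 58.1] ang -0.031 r 28.0
   rider 0.004 [ 4.  15.1 20.5] ang 0.227 r 67.2
   rider 0.006 [ 6.  14.7 26.2] ang 0.241 r 61.6
   rider 0.008 [ 8.  14.3 32. ] ang 0.259 r 55.9
w11 bob px [257.55 205.51] 166 rider px [236.49 194.13] 90 229 244 191 198
   bob 0.004 [ 4.  -3.3 48. ] ang -0.086 r 38.2
   bob 0.006 [ 6.  -3.2 53. ] ang -0.097 r 33.1
   bob 0.008 [ 8.  -3.1 58. ] ang -0.112 r 28.1
   rider 0.004 [ 4.  15.2 20.5] ang 0.229 r 67.2
   rider 0.006 [ 6.  14.8 26.2] ang 0.243 r 61.6
   rider 0.008 [ 8.  14.4 32. ] ang 0.261 r 55.9
w12 bob px [242.02 205.76] 170 rider px [235.99 193.88] 75 229 243 191 197
   bob 0.004 [ 4.   9.1 48.3] ang 0.236 r 38.7
   bob 0.006 [ 6.   8.8 53.4] ang 0.264 r 33.8
   bob 0.008 [ 8.   8.6 58.4] ang 0.301 r 28.9
   rider 0.004 [ 4.  15.7 19.7] ang 0.233 r 68.2
   rider 0.006 [ 6.  15.3 25.4] ang 0.248 r 62.5
   rider 0.008 [ 8.  14.9 31.1] ang 0.265 r 56.8
```

```bash
python3 - <<'E'
from h import *
import pickle
out=[]
for n in('w11','w12'):
    ims=[pickle.load(open(n+'.pkl','rb'))['color'].astype(float)]
    if n=='w12':
        for k in range(6): ims.append(cam('wrist')['color'].astype(float))
    i=np.mean(ims,0)[185:215,220:275]; i=np.clip((i-5)*4.0,0,255).astype(np.uint8)
    out.append(cv2.resize(i,(770,290*1),interpolation=cv2.INTER_CUBIC))
    if n=='w12':
        c=cam('wrist'); c['color']=np.mean(ims,0).round().astype(np.uint8); pickle.dump(c,open('w12m.pkl','wb'))
cv2.imwrite('pics/tip12.png',np.vstack(out))
E
python3 rd.py w12m
```

```text
w12m bob px [242.02 205.76] 170 rider px [236.08 193.8 ] 75 229 243 191 196
   bob 0.004 [ 4.   9.1 48.3] ang 0.236 r 38.7
   bob 0.006 [ 6.   8.8 53.4] ang 0.264 r 33.8
   bob 0.008 [ 8.   8.6 58.4] ang 0.301 r 28.9
   rider 0.004 [ 4.  15.7 19.4] ang 0.231 r 68.4
   rider 0.006 [ 6.  15.2 25.2] ang 0.246 r 62.7
   rider 0.008 [ 8.  14.8 30.9] ang 0.263 r 57.0
```

View pics/tip12.png

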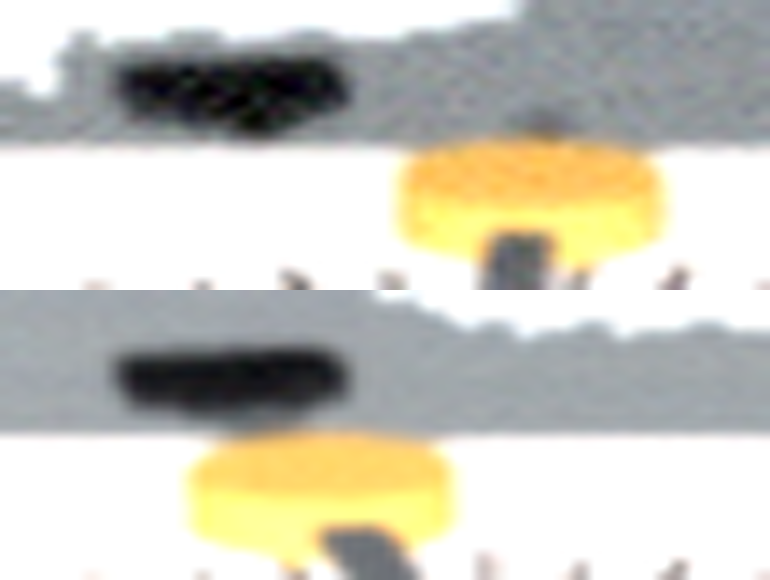

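```bash
python3 - <<'E'
from h import *
import pickle
c=pickle.load(open('w11.pkl','rb'));M=np.array(c['tool_from_camera'])
Rt=np.array([[-1.,0,0],[0,0,-1],[0,-1,0]])
def px(y,z,x=.004):
    p=Rt.T@(np.array([x,y-.0009,z])-[0,0,.1213]); pc=np.linalg.inv(M)@np.r_[p,1]; s=pc[:2]/pc[2]; s=s*(1+c['k1']*(s@s)); return s*c['K'][0,0]+c['K'][:2,2]
for t in (0,.2,.22,.24,.26,.28,.3):
    print(t,[px(r*np.sin(t),.086-r*np.cos(t)).round(1) for r in (.06,.066,.07)])
a=[]
ims=[pickle.load(open(n+'.pkl','rb'))['color'].astype(float).mean(2) for n in('w10','w11')]
print(np.mean(ims,0)[189:202,226:248].astype(int))
print(pickle.load(open('w12m.pkl','rb'))['color'].astype(float).mean(2)[189:202,226:248].astype(int))
E
```

```text
0 [array([254.6, 196.2]), array([254.6, 193.9]), array([254.6, 192.5])]
0.2 [array([240.9, 196.7]), array([239.8, 194.4]), array([239.2, 193. ])]
0.22 [array([239.5, 196.8]), array([238.4, 194.5]), array([237.7, 193.1])]
0.24 [array([238.1, 196.9]), array([236.9, 194.6]), array([236.1, 193.2])]
0.26 [array([236.8, 197. ]), array([235.4, 194.8]), array([234.6, 193.3])]
0.28 [array([235.4, 197.1]), array([234. , 194.9]), array([233.1, 193.5])]
0.3 [array([234. , 197.3]), array([232.5, 195. ]), array([231.5, 193.6])]
[[50 55 51 48 49 56 55 54 51 50 50 50 48 47 43 45 51 53 55 55 51 48]
 [43 44 42 40 39 41 42 41 41 37 37 35 35 34 35 34 36 37 41 45 43 42]
 [42 40 35 30 27 26 25 25 26 25 22 21 20 18 17 18 16 23 36 40 42 41]
 [43 37 27 16 13 13 13  9 14 13 12  9 10 11 10  7 12 14 28 40 43 41]
 [41 39 27 14 10  8  8 13  8 11 10 11  8  3  8  8 10 10 23 35 41 40]
 [42 39 26 18 12  9 10 10  5  8 11  9  7 10  7  9 11 12 19 36 41 41]
 [42 38 31 18 13 12  8  9  9  9  7  6 13 12 11 11 11 17 22 35 41 41]
 [43 40 36 25 20 18 17 14 14 12 11 11  7 10 11 17 20 26 31 37 41 41]
 [41 42 40 32 29 29 27 19 20
[... 515 characters left out ...]
45 46 46]
 [47 43 30 20 17 17 16 15 15 14 14 11 12 11 10 11 11 19 32 43 46 46]
 [46 43 27 14 11 12 10 10 10 10 11  9  8 11 10 12 12 13 25 42 46 47]
 [47 43 29 15 12 11 12 11 11 11 11 10 11 11 12 14 14 14 25 42 46 47]
 [46 44 35 20 15 14 14 12 11 12 12 12 12 12 13 16 17 20 28 42 46 46]
 [47 46 41 29 21 20 19 15 15 16 15 17 17 19 18 19 24 31 36 44 47 46]
 [47 47 45 38 34 33 31 25 23 23 24 24 28 28 27 29 37 42 44 46 47 47]
 [47 47 46 45 44 43 42 37 35 34 31 31 32 33 34 38 44 47 48 47 46 47]
 [51 51 51 51 51 51 51 49 48 45 40 37 37 38 41 44 47 50 49 49 49 48]
 [65 66 66 67 66 66 66 65 62 55 49 45 46 47 48 50 52 53 53 53 52 52]
 [87 86 87 86 87 87 86 80 72 61 55 54 54 54 53 55 55 55 55 54 54 54]]
```

The rider's apex is at (238.0,198.4). The projected tip at 0.24 rad, after the row offset seen on the hanging tip, falls at (238.1,198.2). In the averaged picture the tilted pointer's tip lies under the apex at columns 237–238, so 0.24 rad is right. Next I'll lower onto the ridge, watching the force.

>>> apply_moves(
  steps=[
    {"dx":0,"dy":0,"dz":-0.0005,"rx":0,"ry":0,"rz":0},
    {"dx":0,"dy":0,"dz":-0.001,"rx":0,"ry":0,"rz":0},
    {"dx":0,"dy":0,"dz":-0.001,"rx":0,"ry":0,"rz":0},
  ],
)

```text
t: 18.23
ee_pos: [0.5565, 0.0188, 0.1735]
eef_rot: [-0.08, -0.612, 0.78, 0.102]
force: [-1.3, 0.8, 0.6]
width: 0.0274
```

>>> apply_moves(
  steps=[
    {"dx":0,"dy":0,"dz":-0.0005,"rx":0,"ry":0,"rz":0},
    {"dx":0,"dy":0,"dz":-0.001,"rx":0,"ry":0,"rz":0},
    {"dx":0,"dy":0,"dz":-0.001,"rx":0,"ry":0,"rz":0},
  ],
)

```text
t: 18.6
ee_pos: [0.5567, 0.0188, 0.1734]
eef_rot: [-0.08, -0.612, 0.78, 0.101]
force: [-3.1, 2.5, 6.8]
width: 0.0273
```

Contact came at TCP z 0.1735, as predicted, with about 10 N on the ridge. I'll let it settle and check.

>>> apply_moves(
  steps=[
    {"dx":0,"dy":0,"dz":0,"rx":0,"ry":0,"rz":0},
    {"dx":0,"dy":0,"dz":0,"rx":0,"ry":0,"rz":0},
    {"dx":0,"dy":0,"dz":0,"rx":0,"ry":0,"rz":0},
    {"dx":0,"dy":0,"dz":0,"rx":0,"ry":0,"rz":0},
    {"dx":0,"dy":0,"dz":0,"rx":0,"ry":0,"rz":0},
    {"dx":0,"dy":0,"dz":0,"rx":0,"ry":0,"rz":0},
    {"dx":0,"dy":0,"dz":0,"rx":0,"ry":0,"rz":0},
    {"dx":0,"dy":0,"dz":0,"rx":0,"ry":0,"rz":0},
  ],
)

```text
t: 19.6
ee_pos: [0.5567, 0.0188, 0.1734]
eef_rot: [-0.08, -0.612, 0.78, 0.101]
force: [-1.7, 1.6, 6.3]
width: 0.0271
```

```bash
python3 g.py w13; cat > avg.py <<'E'
from h import *
import pickle,sys
n=sys.argv[1]; c=cam('wrist'); ims=[c['color'].astype(float)]+[cam('wrist')['color'].astype(float) for _ in range(7)]
m=np.mean(ims,0); c['color']=m.round().astype(np.uint8); pickle.dump(c,open(n+'m.pkl','wb'))
i=np.clip((m[185:215,220:275]-5)*4,0,255).astype(np.uint8); cv2.imwrite(f'pics/{n}t.png',cv2.resize(i,(770,420),interpolation=cv2.INTER_CUBIC))
print(m.mean(2)[194:203,230:246].astype(int))
s=arm.state();R=Ro.from_quat(s['eef_rot']).as_matrix();u=-R[:,1]
print('tilt',np.arcsin(u@[.2588,.9659,0]),'fwd',np.arcsin(u@[.9659,-.2588,0]),s['force'],s['moment'],s['ee_pos'],s['ee_pos']-.1213*u)
for k in('scene','top'): cv2.imwrite(f'pics/{n}{k}.png',cam(k)['color'])
E
python3 avg.py w13; python3 rd.py w13m; python3 -c "
import cv2,numpy as np
a=cv2.imread('pics/w13scene.png')[130:240,180:300];b=cv2.imread('pics/w13top.png')[150:260,205:325]
cv2.imwrite('pics/w13st.png',np.hstack([cv2.resize(a,(390,357),interpolation=2),cv2.resize(b,(390,357),interpolation=2)]))"
```

```text
19.65 [0.55668672 0.01882142 0.17345127] 0.0270220790013436 255.1448052635459 [ 0. -0. -0. -0. -0. -0.] [ 25.  21.  -2.  11. -77.  47.]
[[12 11 11  9  9 10  8 10  9 10 11 12 13 15 24 40]
 [14 15 13 12 11 13 10 10 10 10 12 13 16 16 23 38]
 [19 17 16 13 14 13 13 14 17 16 16 16 20 25 31 40]
 [27 27 27 23 19 17 18 22 24 24 23 23 29 37 40 43]
 [39 40 40 35 30 29 27 30 31 31 31 34 40 44 44 46]
 [47 49 48 44 45 44 38 35 34 35 37 41 46 47 48 47]
 [61 61 61 60 59 56 48 41 42 43 46 48 50 52 51 51]
 [81 81 81 77 71 64 54 50 51 52 52 53 55 54 54 54]
 [95 95 92 84 71 61 55 54 55 55 55 55 54 55 55 54]]
tilt 0.23983115005754016 fwd -0.001597232416635841 [-2.58148042  2.25033529  6.49623363] [ 0.76404755  1.09007372 -0.2810588 ] [0.55666786 0.01879852 0.17341898] [ 0.54939765 -0.00908418  0.05559119]
w13m bob px [242.14 206.06] 173 rider px [236.21 194.15] 73 229 243 192 197
   bob 0.004 [ 4.   8.9 49. ] ang 0.237 r 38.1
   bob 0.006 [ 6.   8.7 54. ] ang 0.265 r 33.2
   bob 0.008 [ 8.   8.4 59. ] ang 0.303 r 28.3
   rider 0.004 [ 4.  15.5 20.4] ang 0.232 r 67.4
   rider 0.006 [ 6.  15.1 26.1] ang 0.247 r 61.8
   rider 0.008 [ 8.  14.7 31.8] ang 0.264 r 56.1
```

View pics/w13t.png

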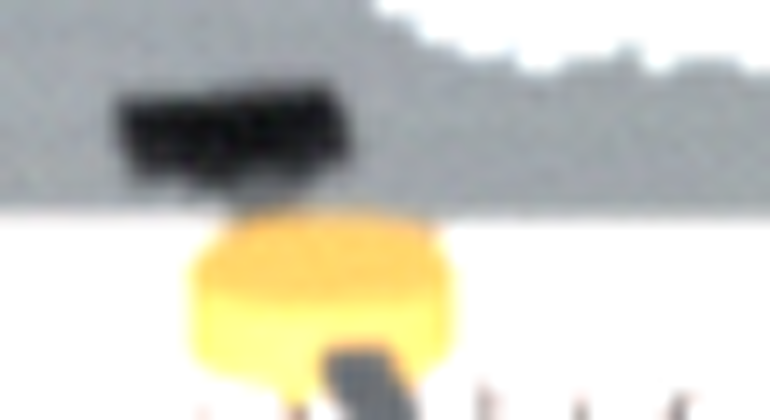

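View pics/w13.png

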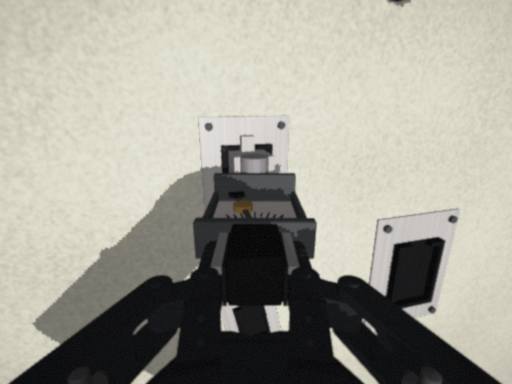

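View pics/w13st.png

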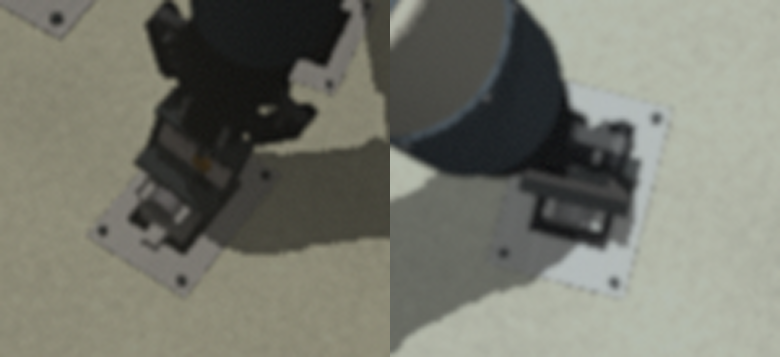

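```bash
python3 - <<'E'
from h import *
import pickle
c=pickle.load(open('w13m.pkl','rb')); P=cloud(c)
d=P[...,:2]-[.546,-.0118]; x=d@[.9659,-.2588]; y=d@[.2588,.9659]; z=P[...,2]
q=(x>.022)&(x<.038)&(abs(y)<.03)&(z<.06)
U=P[q&(z>.035)]; print('block y range',np.percentile(y[q&(z>.035)],[1,99]),'x max',x[q&(z>.035)].max())
for yy in np.arange(-.026,.027,.004):
    k=q&(abs(y-yy)<.002)&(x<.033); print(round(yy,3),k.sum(),np.nanmedian(z[k]).round(4) if k.sum() else '')
k=(x>.04)&(x<.05)&(z>.009)&(z<.02)&(abs(y)<.03); print('tab',k.sum(),np.median(y[k]),np.median(z[k]),x[k].max())
# foot corners heights: lowest visible foot edge
m=z[(abs(x)<.03)&(y<-.02)&(y>-.05)&(z<.12)&(z>.014)]; print(len(m),np.percentile(m,[1,50]) if len(m) else '')
m=z[(abs(x)<.03)&(y>.02)&(y<.05)&(z<.12)&(z>.014)]; print(len(m),np.percentile(m,[1,50]) if len(m) else '')
E
```

```text
block y range [-0.01937765  0.02014425] x max 0.034332087357983605
-0.026 14 0.0123
-0.022 4 0.0075
-0.018 43 0.0462
-0.014 33 0.0462
-0.01 31 0.0519
-0.006 37 0.0545
-0.002 45 0.0562
0.002 45 0.0562
0.006 54 0.0549
0.01 58 0.052
0.014 57 0.0459
0.018 53 0.0421
0.022 81 0.0135
0.026 40 0.0123
tab 136 0.0006885279850512788 0.014066921905921875 0.0499998196932601
539 [0.06504464 0.07175124]
1428 [0.01838413 0.06507121]
```

The block is still flat and centred in the tray: shoulders 42/46 mm, crown 56 mm, tab top 14 mm and lying in the notch. Handing in.

```bash
python3 -c "
from plant import arm
s=arm.state();print(s['t'],s['force'],s['width'],abs(s['joint_vel']).max());print(arm.finish_job())"
```

```text
20.15 [-2.33979335  2.52365333  6.49825336] 0.02711778416241024 0.0020872810871431207
the job is handed in; nothing more can be done
None
```

The job is done and was handed in at 20 s of the 54 s allowed. The stud block is seated in the 80 x 56 mm tray with its tab in the notch. The gauge is held by its knob, with its foot on the ridge and the pointer on the index rider. No verdict was reported.

**Last checks:**
- **Block:** it lies flat, with shoulders at 42 and 46 mm, crown at 56 mm, and the tab 10 mm above the floor in the notch.
- **Contact:** the ridge carries about 10 N. The foot's middle is about 1 mm from the crown's middle, going by the arm's pose, and the foot is well above the tray and bench.
- **Lean:** the arm's lean is 0.240 rad. The rider measured 0.23 to 0.25 rad.
- **Pointer:** in the averaged wrist picture the pointer's tip falls on the rider's tip to within about half a pixel, roughly 0.01 rad.
- **At rest:** the grip is 27 mm wide on the knob and the arm is still.

**What disagreed:**
- The first two move calls were refused for their format, and nothing moved.
- The pictured pointer tips sit about 1.3 pixels lower than my projection. I corrected for that using the freely hanging pointer.
- A sideways push of about 3 N remains on the tool from pressing down.

The bystanders were not touched.

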